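# Index the gauge turntable and hold the grease coupler on its tilted nipple

### The job

Turn the round steel turntable by its red handle, regripping as needed, until the brass grease nipple on its blue block stands at the fixed yellow pointer, then take the orange-handled grease coupler, press it squarely, in line with the tilted nipple, onto the nipple until it snaps through. Finish while still gripping the coupler and holding it pressed down against the fitting's spring, with the turntable still at the pointer. Leave the other things on the shelf where they stand.

Things in the scene. Friction and masses are not known exactly. Their poses are not given: they have to be found in the camera images.
- station: the fixed grey round foot of the turntable, 310 mm across, 20 mm high; origin on the shelf under the turntable's axis; its -x axis points from there to the yellow pointer. It carries the turntable (steel plate 296 mm across, top 45 mm above the shelf). A chrome ring gauge clamped on the plate opposite the nipple, under 80 mm above the shelf, turns with it
- turntable (a joint): angle of the turntable in rad, growing anticlockwise seen from above; 0 when the nipple stands exactly at the yellow pointer, range -3.3 to 0.8; it starts negative, about -2 to -2.9, so it must be turned anticlockwise. It turns with about 0.35 N m of friction and stays where it is left
- handle_grip (a point): centre of the red handle, on the turntable's vertical axis: a flat upright bar 74 mm long (along this point's x axis, which runs along the line from nipple to axis), 14 mm thick (y), 28 mm high, its top 14 mm above this point (115 mm above the shelf). It stands on a black hand disc 100 mm across whose top lies 14 mm below this point. Turning the bar turns the turntable one to one
- pointer_tip (a point): tip of the yellow pointer on the fixed foot, 50 mm above the shelf, just over the plate's rim
- nipple_tip (a point): outer end of the round-headed brass nipple, 16 mm in diameter, which stands 30 mm out of its dark steel boss (34 mm across) on the blue block (46 x 50 mm) 105 mm from the turntable's axis; this point's z axis points outwards along the nipple, which leans 0.45 rad from vertical, away from the turntable's axis; the point moves with the nipple as it is pressed in
- fitting (a joint): how far the nipple is pressed in along its own axis, in m: 0 at rest, 0.0105 at its stop. The spring pushes back from the start with about 8 N, about 9 N at 2 mm, then snaps past its dead centre at 5 mm (the force drops to about 5 N near 8 mm) and rises again to 6 N at 10 mm. It springs back when let go; snapped through and held means more than 6.5 mm
- coupler: the grease coupler, a loose upright part, 0.15 to 0.31 kg, standing socket down; origin at the centre of its lower, open end; z axis up along it. Total height 75 mm: the lower 28 mm is a dark steel socket 42 mm in diameter, with a blind bore 22 mm in diameter and 18 mm deep open at the bottom; above it a grip barrel 26 mm in diameter and 47 mm long, orange with a steel band, so that fingers closed on the barrel can bear down on the 8 mm shoulder 28 mm above its lower end
- coupler_mid (a point): centre of the coupler, on its axis, 37.5 mm above its lower end; z axis along the coupler, away from its socket
- coupler_seat (a point): blind end of the coupler's bore, on its axis, 18 mm above its lower end; the nipple's tip meets it
- protector: bystander: black cast iron thread protector, flanged cup 68 mm across, 45 mm high; origin at the centre of its underside; leave it alone
- tally: bystander: green tally counter, box 45 x 40 mm, 36 mm high, with a steel push key on top to 46 mm; origin at the centre of its underside; leave it alone
- gauge_block: bystander: white gauge block, 60 x 35 mm, 24 mm high; origin at the centre of its underside; leave it alone
- ring_gauge: bystander: loose ring gauge, chrome ring 72 mm across, 44 mm bore, 24 mm high; origin at the centre of its underside; leave it alone
- compound_jar: bystander: jar of thread compound, closed yellow jar with black cap, 68 mm across, 75 mm high; origin at the centre of its underside; leave it alone
Mind the look-alikes: they are no part of the job. What is meant by the coupler is not purple, and is the larger of those in its own colour.

How it is judged:
By the outcome, as a careful person would: the job done as asked, in the order asked, and still so for the second after the job is handed in, while the arm keeps its last pose, push and grip.
It also fails if it takes over 64 s, if anything falls off the work surface, if the arm or the gripper's body presses on something with over 40 N, if the wrist force passes 120 N, or if a joint passes its speed limit or range.

### The arm

A 7-joint arm with a two-finger parallel gripper is mounted at the origin on the work surface. World frame = base frame: x ahead of the robot, y to its left, z up, the work surface at z = 0. Lengths are in m, angles in rad, forces in N, time in s.
With the tool pointing down it reaches from about 0.35 to 0.9 m from the base axis. Payload 19.9 kg.
Tool frame: the origin (TCP) lies between the finger pads; the fingertips stand 14 mm ahead of it and the grasp point (between the pads) lies 5 mm behind it; z points along the fingers, x is the direction in which the jaws open and shut, and the axes are right-handed (so a half turn about z gives the same grasp; the last joint's range is limited). The gripper opens to 85 mm and grips with 20 to 120 N. Pads are 22 mm wide; open, the fingers measure 114 mm over their backs; the gripper's body (76 mm by 85 mm) begins 54 mm behind the grasp point. The pads swing forward as they close: fully open they stand 13 mm farther back than shut.
Start: joints at [-1.272, 0.417, -0.01, 1.614, 0.005, 1.111, -0.053], TCP at [0.209, 0.589, 0.245] pointing down, gripper open.
Joint ranges: [-2.81, 2.81], [-0.39, 2.02], [-1.27, 1.25], [0.06, 2.57], [-1.19, 4.33], [0.19, 2], [-2.82, 2.82]. Speed limits (rad/s): [1.89, 1.89, 2.39, 2.39, 3.01, 3.01, 3.01].

### API

Orientations are given as a 3x3 rotation matrix whose columns are the frame's x, y, z axes.
In Python, from workcell import state, camera, robot, models gives the robot as it stands.
- The arm moves only by the shell command python3 -m pendant 'ROWS' [OPENING]. ROWS is a JSON object of lists of equal length, an entry for each row: "offset": the shift along the tool's x, y, z in units of 2.5 cm (1.0 is 2.5 cm), a list of three; "turn": the turn about the tool's z in units of 5 degrees (1.0 is 5 degrees). A call has 1 to 20 rows; each row shifts and turns the commanded pose from where the row before left it, along the tool's axes as they then stand; what a row does not reach is not made up. A row lasts 1/12 s, in which the tool goes at most 41.7 mm and 7.16 degrees, less where a joint would pass 70% of its speed; a pose out of reach is approached as far as the arm can. A call with a number of a shift or a turn outside -1 to 1 is refused whole. A call with a gripper value outside its range is refused whole. OPENING is the closure in counts, from 0 (fully open) to 255 (shut), set as the call begins (- or left out, the last holds). The fingers move at their own pace and stop on an object; the grip force is fixed at half the most. Time passes only in rows, so rows that do not move let the fingers close. It gives the time, the measured TCP pose, the force and the opening at its end, in the units of the state.
- state(): the state, without advancing time (a new reading comes with each control period).
- camera(name): name is "side" or "top"; returns a dict with "pixels" (420x560x3 uint8, blue, green, red), "range_z" (420x560 float32, m along the optical axis (not along the pixel's ray), 0 where there is no reading), "intrinsics" (3x3 intrinsics, pixels), "extrinsics" (4x4, takes a point from camera to world coordinates). Camera axes: x right, y down, z forward; pixel columns grow to the right and rows downward; lengths in m; the calibration is good to about 2 mm. A picture is of the moment at which its call begins.
- robot.close_job(): hands the job in, once; it reports no verdict.
Trained networks look in a picture, given as the dict that the camera call returned (one of the last four; its "shot" number tells which), for a name from the list of things; names that differ only in an ending like _2 or _b are one class to them, and where a whole thing is asked for, a point or a joint stands for the part that bears it (a point fixed in the world has none). Each returns a list of dicts, best first, with "conf" (0 to 1); they miss things now and then, are a little off and sometimes report something else, mostly with a low value. They report only what shows in the picture. A call takes as long as a camera call. They do not tell look-alikes from the thing itself.
- models.recognise(target, picture): "point" ([x, y, z] in m, in the coordinates of the camera as it stood for that picture, good to about 4 mm: the middle of the surface that is visible of it).
- models.trace(target, picture): "region" (420x560 bool, what is visible of it).
The state is a dict: "time_s": time; "joints": joint angles; "qvel": joint speeds; "tau": joint torques, N m; "ee_pos": TCP position; "tool_rot": TCP orientation; "ft_force": force on the tool from outside, world axes, zero at the start; "ft_torque": the same for the moment, N m; "opening": opening from 0.0 (shut) to 1.0 (fully open).
Only numpy, scipy, OpenCV 4.12 (cv2) and the standard library are available. Lean on these libraries where they do the work, as an engineer would, in place of code of your own. Each camera call takes 0.05 s, during which the arm holds its last target.

## Working session

There is one attempt and no reset: what is moved stays moved. The work goes in short steps, Python scripts to look and compute and a shell command to move; the robot and the scene stay as the last step left them, time stands still between calls to the robot, and variables do not carry over. Pictures are saved under pics/ and viewed, and the job is handed in when it is done.

```bash
ls; mkdir -p pics
python3 - <<'E'
from workcell import state, camera, robot, models
import cv2, numpy as np, pickle
s=state(); print(s)
for n in ("side","top"):
    c=camera(n); cv2.imwrite(f"pics/{n}0.png",c["pixels"]); pickle.dump(c,open(f"{n}0.pkl","wb"))
    print(n,c["intrinsics"],c["extrinsics"],c["shot"])
    for t in ["station","turntable","handle_grip","pointer_tip","nipple_tip","coupler","coupler_mid","protector","tally","gauge_block","ring_gauge","compound_jar"]:
        try:
            for d in models.recognise(t,c)[:4]:
                p=c["extrinsics"]@np.r_[d["point"],1]; q=c["intrinsics"]@np.array(d["point"]); print(t,round(d["conf"],2),p[:3].round(3),(q[:2]/q[2]).round())
        except Exception as e: print(t,e)
print(state()["time_s"])
E
```

```text
pics
{'time_s': 0.0, 'joints': array([-1.27150577,  0.41794441, -0.01031049,  1.61414477,  0.0047505 ,
        1.11070284, -0.05298035]), 'qvel': array([ 0.00055576,  0.00131068, -0.00018648,  0.00103936, -0.00112965,
       -0.00011556, -0.00158227]), 'tau': array([-1.16887561e-03, -8.64463806e+01,  6.78799096e-01, -4.34880531e+01,
        1.92263938e-02,  7.36978749e-03, -6.05159698e-05]), 'ee_pos': array([0.2088063 , 0.58875332, 0.24469106]), 'tool_rot': array([[ 3.34178350e-01,  9.42509819e-01, -2.67158010e-04],
       [ 9.42509131e-01, -3.34178431e-01, -1.14661463e-03],
       [-1.16997399e-03,  1.31374922e-04, -9.99999307e-01]]), 'ft_force': array([ 0.19098875, -0.09467658,  0.57617968]), 'ft_torque': array([ 0.01215846, -0.00091532, -0.00578343]), 'opening': 0.9982849790274493}
side [[468.44133434   0.         275.65504392]
 [  0.         468.44133434 215.18500089]
 [  0.           0.           1.        ]] [[ 0.82310735 -0.32801229  0.46357549 -0.06256843]
 [-0.56779504 -0.48994795  0.66148303 -0.78030209]
 [ 0.0101533  -0.8076874  -0.58952351  0.77386991]
 [ 0.          0.  
[... 1414 characters left out ...]
 174.]
pointer_tip 0.91 [0.591 0.024 0.048] [269. 175.]
nipple_tip 0.68 [ 0.486 -0.427  0.03 ] [418. 209.]
nipple_tip 0.49 [0.632 0.131 0.114] [231. 157.]
coupler 0.5 [ 0.41  -0.402  0.019] [410. 234.]
coupler_mid 0.64 [ 0.487 -0.428  0.03 ] [418. 208.]
coupler_mid 0.44 [ 0.402 -0.401  0.023] [410. 236.]
protector 0.82 [ 0.56  -0.291  0.015] [372. 186.]
protector 0.3 [ 0.483 -0.428  0.027] [418. 210.]
tally 0.48 [ 0.405 -0.295  0.037] [376. 236.]
gauge_block 0.78 [0.323 0.306 0.026] [176. 266.]
ring_gauge 0.86 [0.46  0.366 0.028] [157. 221.]
compound_jar 0.7 [0.58  0.416 0.078] [136. 179.]
compound_jar 0.63 [0.598 0.024 0.051] [269. 173.]
compound_jar 0.38 [0.588 0.023 0.049] [270. 176.]
1.3
```

View pics/side0.png

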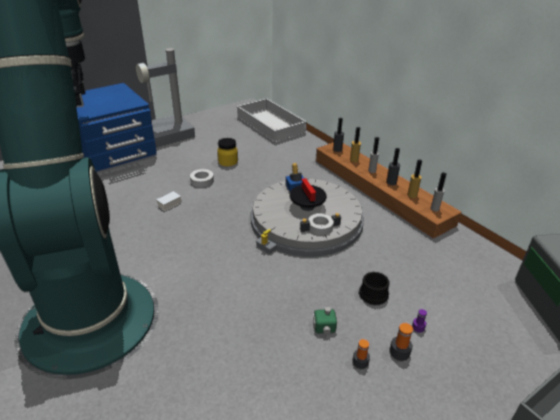

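View pics/top0.png

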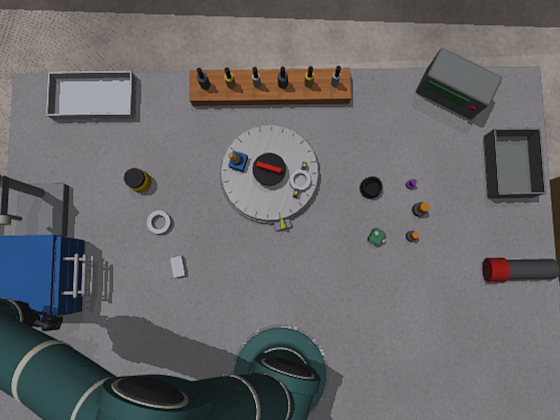

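Run:
```python
import cv2,pickle
c=pickle.load(open("side0.pkl","rb"))["pixels"]
cv2.imwrite("pics/crop_s.png",cv2.resize(c[280:400,330:480],None,fx=5,fy=5,interpolation=cv2.INTER_CUBIC))
c=pickle.load(open("top0.pkl","rb"))["pixels"]
cv2.imwrite("pics/crop_t.png",cv2.resize(c[90:260,190:360],None,fx=3.5,fy=3.5,interpolation=cv2.INTER_CUBIC))
```

```text
(no output)
```

View pics/crop_s.png

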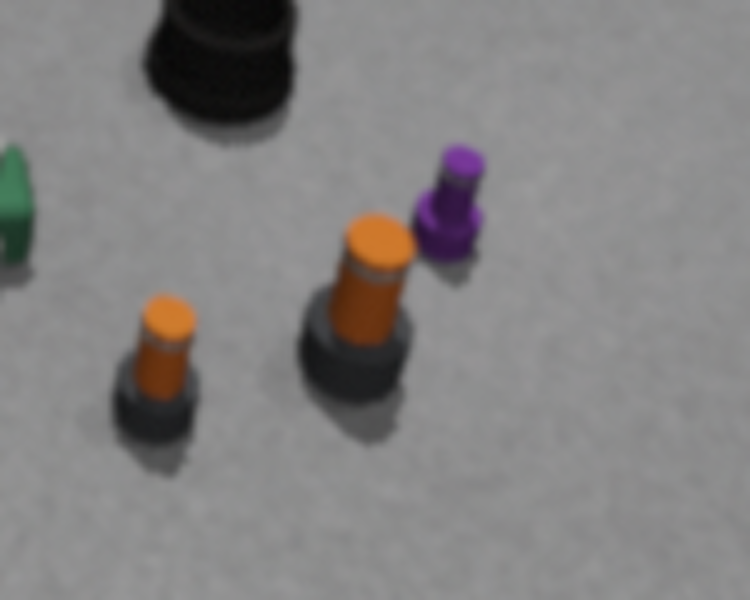

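View pics/crop_t.png

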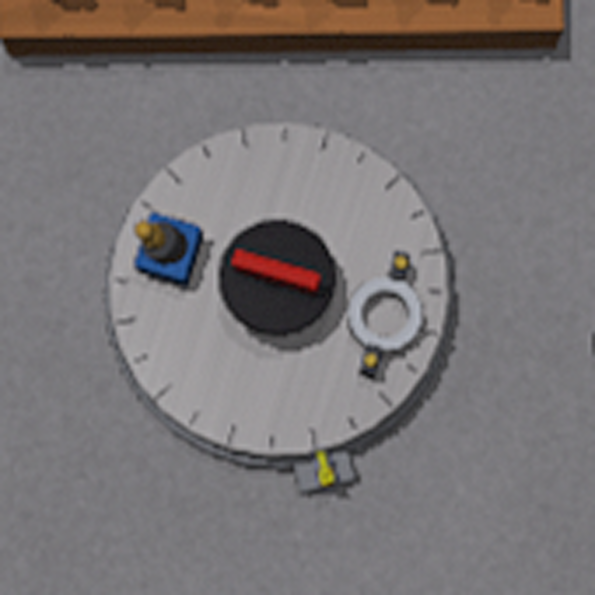

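The side picture shows three candidates for the coupler:
- Large orange at side (402,345) / top (421,209).
- Small orange at side (362,355) / top (413,236).
- Purple at side (420,322) / top (411,184).

The large orange one fits, since it isn't purple and is the larger of the two orange ones. The turntable is at top (269,172), the nipple at about (236,157) and the pointer at (283,224). Next I'll measure these from the depth data.

```bash
cat > h.py <<'E'
import numpy as np,cv2,pickle
def cloud(c):
    K=c["intrinsics"];Z=c["range_z"];v,u=np.mgrid[:Z.shape[0],:Z.shape[1]]
    P=np.stack([(u-K[0,2])/K[0,0]*Z,(v-K[1,2])/K[1,1]*Z,Z],-1)
    E=c["extrinsics"];W=P@E[:3,:3].T+E[:3,3];W[Z<=0]=np.nan
    return W
def hsv(c): return cv2.cvtColor(c["pixels"],cv2.COLOR_BGR2HSV)
def fit_circle(xy):
    from scipy.optimize import least_squares
    f=lambda p:np.hypot(xy[:,0]-p[0],xy[:,1]-p[1])-p[2]
    return least_squares(f,[*xy.mean(0),.1],loss="soft_l1",f_scale=.002).x
def project(c,p):
    E=np.linalg.inv(c["extrinsics"]);q=c["intrinsics"]@(E[:3,:3]@np.asarray(p)+E[:3,3]);return q[:2]/q[2]
E
python3 - <<'E'
from h import *
for n in("top","side"):
    c=pickle.load(open(n+"0.pkl","rb"));W=cloud(c);H=hsv(c)
    m0=(np.hypot(W[...,0]-.59,W[...,1]-.02)<.2)
    # shelf height check
    sh=W[(np.abs(W[...,0]-.45)<.03)&(np.abs(W[...,1]+.15)<.05)];print(n,"shelf z",np.nanmedian(sh[:,2]))
    m=m0&(np.abs(W[...,2]-.045)<.008)&(H[...,1]<60)
    m=cv2.morphologyEx(m.astype(np.uint8),cv2.MORPH_OPEN,np.ones((3,3)))
    cs,_=cv2.findContours(m,cv2.RETR_EXTERNAL,cv2.CHAIN_APPROX_NONE)
    k=max(cs,key=cv2.contourArea)[:,0];xy=W[k[:,1],k[:,0]][:,:2]
    print("plate",fit_circle(xy).round(4))
    red=m0&((H[...,0]<6)|(H[...,0]>174))&(H[...,1]>150)&(W[...,2]>.08)
    P=W[red];top=P[P[:,2]>np.nanpercentile(P[:,2],50)-.006]
    u,s,vt=np.linalg.svd(top[:,:2]-top[:,:2].mean(0));a=np.degrees(np.arctan2(*vt[0][::-1]))
    pr=(top[:,:2]-top[:,:2].mean(0))@vt[:1].T
    print("red",len(P),top.mean(0).round(4),"angle",a,"len",np.ptp(pr),"z",np.percentile(P[:,2],[5,50,95]).round(3))
    br=m0&(np.abs(H[...,0]-22)<10)&(H[...,1]>100)&(W[...,2]>.08)
    print("brass",br.sum(),W[br].mean(0).round(4),"z",W[br][:,2].min(),W[br][:,2].max())
    yl=m0&(np.abs(H[...,0]-29)<6)&(H[...,1]>150)&(W[...,2]<.08)
    P=W[yl];print("yellow",len(P));print(P[::max(1,len(P)//12)].round(3))
    bl=m0&(np.abs(H[...,0]-110)<12)&(H[...,1]>120);P=W[bl];print("blue",bl.sum(),P.mean(0).round(4),P[:,2].max())
    og=(np.hypot(W[...,0]-.48,W[...,1]+.43)<.04)&(np.abs(H[...,0]-12)<7)&(H[...,1]>150)
    P=W[og];t=P[P[:,2]>P[:,2].max()-.006];print("orange",len(P),P.mean(0).round(4),"top",t.mean(0).round(4),len(t),np.ptp(t[:,:2],axis=0))
E
```

```text
top shelf z 0.001546872712413938
plate [0.6034 0.0222 0.144 ]
red 164 [0.6038 0.024  0.1162] angle 72.31248069154402 len 0.07229480465134666 z [0.09  0.115 0.121]
brass 15 [ 0.5802 -0.0397  0.087 ] z 0.08022302355977007 0.1209383713673815
yellow 20
[[ 0.457 -0.011  0.053]
 [ 0.457 -0.014  0.057]
 [ 0.454 -0.011  0.05 ]
 [ 0.454 -0.014  0.054]
 [ 0.451 -0.011  0.058]
 [ 0.451 -0.013  0.053]
 [ 0.448 -0.013  0.052]
 [ 0.445 -0.013  0.056]
 [ 0.445 -0.016  0.053]
 [ 0.442 -0.013  0.051]
 [ 0.442 -0.016  0.052]
 [ 0.44  -0.01   0.047]
 [ 0.439 -0.013  0.051]
 [ 0.439 -0.016  0.05 ]
 [ 0.436 -0.013  0.05 ]
 [ 0.437 -0.016  0.043]
 [ 0.436 -0.019  0.049]
 [ 0.433 -0.013  0.051]
 [ 0.433 -0.016  0.05 ]
 [ 0.434 -0.019  0.045]]
blue 10 [0.6292 0.1242 0.0774] 0.09858207504299976
orange 69 [ 0.4852 -0.4315  0.0704] top [ 0.4855 -0.4309  0.081 ] 16 [0.02084443 0.02048613]
side shelf z -0.0006826061406832729
plate [0.601  0.0199 0.1434]
red 193 [0.5985 0.0156 0.1104] angle 73.4665270816442 len 0.07673945544071967 z [0.085 0.106 0.115]<stdin>:18: RuntimeWarning: Mean of empty slice.
  ret = um.true_divide(
Traceback (most recent call last):
ValueError: zero-size array to reduction operation minimum which has no identity
```

```bash
python3 -m pendant --help 2>&1 | head -20
```

```text
invalid input: not JSON, or not a number
```

```bash
cat >> h.py <<'E'
def ray(c,uv,z):
    K=c["intrinsics"];E=c["extrinsics"];uv=np.atleast_2d(uv)
    d=np.c_[(uv[:,0]-K[0,2])/K[0,0],(uv[:,1]-K[1,2])/K[1,1],np.ones(len(uv))]@E[:3,:3].T
    t=(z-E[2,3])/d[:,2];return E[:3,3]+t[:,None]*d
E
python3 - <<'E'
from h import *
for n in("top","side"):
    c=pickle.load(open(n+"0.pkl","rb"));W=cloud(c);H=hsv(c)
    m0=(np.hypot(W[...,0]-.602,W[...,1]-.022)<.2)
    m=m0&(np.abs(W[...,2]-.045)<.008)&(H[...,1]<60)
    m=cv2.morphologyEx(m.astype(np.uint8),cv2.MORPH_OPEN,np.ones((3,3)))
    k=max(cv2.findContours(m,cv2.RETR_EXTERNAL,cv2.CHAIN_APPROX_NONE)[0],key=cv2.contourArea)[:,0]
    print(n,"plate ray",fit_circle(ray(c,k,.045)[:,:2]).round(4))
    red=m0&((H[...,0]<6)|(H[...,0]>174))&(H[...,1]>150)&(W[...,2]>.08)
    # top face = brighter
    V=H[...,2]; print("V pct",np.percentile(V[red],[5,50,95]))
    tf=red&(V>np.percentile(V[red],95)*.75); vu=np.argwhere(tf)[:,::-1]
    xy=ray(c,vu,.115)[:,:2]; ctr,(w,h),ang=cv2.minAreaRect((xy*1000).astype(np.float32));print("bar rect",ctr,w,h,ang)
    u,s,vt=np.linalg.svd(xy-xy.mean(0));print("bar",xy.mean(0).round(4),np.degrees(np.arctan2(vt[0][1],vt[0][0]))%180,np.ptp((xy-xy.mean(0))@vt[0]),np.ptp((xy-xy.mean(0))@vt[1]))
    yl=m0&(np.abs(H[...,0]-28)<8)&(H[...,1]>120)&(W[...,2]<.07)&(np.hypot(W[...,0]-.45,W[...,1]+.013)<.04)
    xy=ray(c,np.argwhere(yl)[:,::-1],.05)[:,:2];r=np.hypot(*(xy-[.602,.022]).T)
    u,s,vt=np.linalg.svd(xy-xy.mean(0))
    print("ptr n",len(xy),"tip",xy[r<r.min()+.006].mean(0).round(4),"mean",xy.mean(0).round(4),"dir",np.degrees(np.arctan2(vt[0][1],vt[0][0])),"r",r.min(),r.max())
    og=(np.hypot(W[...,0]-.482,W[...,1]+.433)<.05)&(np.abs(H[...,0]-12)<7)&(H[...,1]>150)
    vu=np.argwhere(og)[:,::-1];V=H[...,2][og];print("orange V",np.percentile(V,[5,25,50,75,95]))
    t=vu[V>.75*V.max()];xy=ray(c,t,.075)[:,:2];print("coupler top",len(t),xy.mean(0).round(4),np.ptp(xy,axis=0),t.mean(0))
    dk=(np.hypot(W[...,0]-.482,W[...,1]+.433)<.06)
    bb=W[dk&(H[...,2]<70)&(W[...,2]<.04)]; print("dark",bb[:,:2].min(0),bb[:,:2].max(0))
E
```

```text
top plate ray [0.6037 0.0223 0.1442]
V pct [ 37.  145.5 175. ]
bar rect (603.9761352539062, 23.833568572998047) 71.5761489868164 12.393415451049805 72.21709442138672
bar [0.6039 0.024 ] 72.41817383254097 0.07158762640567193 0.012428210999185117
ptr n 25 tip [ 0.4559 -0.0105] mean [ 0.4443 -0.0135] dir -165.64284393318954 r 0.14754619682166675 0.17369773152627785
orange V [ 63.2 131.  164.  168.  171. ]
coupler top 52 [ 0.4862 -0.4341] [0.0209142  0.02089158] [424.61538462 206.40384615]
dark [ 0.46263998 -0.46484554] [ 0.50349382 -0.41180958]
side plate ray [0.5982 0.0161 0.1446]
V pct [ 46.4  86.  191. ]
bar rect (602.0582275390625, 20.62117576599121) 66.72767639160156 10.885502815246582 72.515625
bar [0.6014 0.0196] 72.54863146530779 0.06672949147165025 0.010897982831021613<stdin>:17: RuntimeWarning: Mean of empty slice.
  ret = um.true_divide(
Traceback (most recent call last):
ValueError: zero-size array to reduction operation minimum which has no identity
```

```bash
python3 -m pendant '{"offset":[[-0.7,0.97,0],[-0.7,0.97,0],[-0.7,0.97,0],[-0.7,0.97,0],[-0.7,0.97,0],[-0.7,0.97,0],[-0.7,0.97,0],[-0.7,0.97,0],[-0.7,0.97,0],[-0.7,0.97,0],[-0.7,0.97,0],[-0.7,0.97,0],[-0.7,0.97,0],[-0.7,0.97,0],[-0.7,0.97,0],[-0.7,0.97,0],[-0.7,0.97,0],[-0.7,0.97,0],[-0.7,0.97,0],[-0.7,0.97,0]],"turn":[0,0,0,0,0,0,0,0,0,0,0,0,0,0,0,0,0,0,0,0]}' 0
cat >> h.py <<'E'
def st(px=None,ang=None):
    from workcell import state
    s=state();R=s["tool_rot"];p=s["ee_pos"]
    az=np.degrees(np.arctan2(R[1,0],R[0,0]))
    print("t",round(s["time_s"],2),"pos",p.round(4),"xaz",az.round(2),"z",R[:,2].round(4),"q",s["joints"].round(2),"F",s["ft_force"].round(1),"T",s["ft_torque"].round(2),"open",round(s["opening"],3))
    if px is not None: print("offset units",(R.T@(np.array(px)-p)/.025).round(2))
    if ang is not None: print("turn units",round(((az-ang+180)%360-180)/5,2))
E
python3 -c "
from h import *;st([.603,.022,.17],-17.5)"
```

```text
time_s: 2.97
ee_pos: [0.5497, 0.0958, 0.2455]
tool_rot: [[0.334, 0.943, 0.0], [0.943, -0.334, 0.0], [0.0, 0.0, -1.0]]
ft_force: [-0.0, 0.6, -0.6]
opening: 1.003
t 2.97 pos [0.5497 0.0958 0.2455] xaz 70.48 z [ 3.e-04  1.e-04 -1.e+00] q [-0.48  0.31  0.3   1.79 -0.1   1.06  1.1 ] F [-0.   0.6 -0.6] T [ 0.05 -0.    0.01] open 1.003
offset units [-2.07  3.    3.02]
turn units 17.6
```

```bash
python3 -m pendant '{"offset":[[-0.7,1,0.5],[-0.7,1,0.5],[-0.67,1,0.5],[0,0,0],[0,0,0],[0,0,0],[0,0,0],[0,0,0],[0,0,0],[0,0,0],[0,0,0],[0,0,0],[0,0,0],[0,0,0],[0,0,0],[0,0,0],[0,0,0],[0,0,0],[0,0,0],[0,0,0]],"turn":[0,0,0,1,1,1,1,1,1,1,1,1,1,1,1,1,1,1,1,1]}' 0
python3 -c "
from h import *;st([.603,.022,.17],-17.5)"
```

```text
time_s: 4.63
ee_pos: [0.6025, 0.0233, 0.2079]
tool_rot: [[0.967, -0.255, 0.0], [-0.255, -0.967, 0.0], [0.0, -0.0, -1.0]]
ft_force: [-0.1, 1.8, 0.6]
opening: 0.997
t 4.63 pos [0.6025 0.0233 0.2079] xaz -14.77 z [ 2.e-04  1.e-04 -1.e+00] q [-0.58  0.48  0.65  1.73 -0.33  1.04 -0.07] F [-0.1  1.8  0.6] T [ 0.   -0.04 -0.06] open 0.997
offset units [0.03 0.05 1.52]
turn units 0.55
```

```bash
python3 -m pendant '{"offset":[[0.03,0.05,0.8],[0,0,0.8],[0,0,0.8],[0,0,0.8],[0,0,0.8],[0,0,0],[0,0,0]],"turn":[0.55,0,0,0,0,0,0]}' 0
python3 -m pendant '{"offset":[[0,0,0],[0,0,0],[0,0,0],[0,0,0],[0,0,0],[0,0,0],[0,0,0],[0,0,0]],"turn":[0,0,0,0,0,0,0,0]}' 255
python3 - <<'E'
from h import *;from workcell import camera
st([.603,.022,.106],-17.5)
c=camera("top");cv2.imwrite("pics/t1.png",cv2.resize(c["pixels"][90:260,170:380],None,fx=3.5,fy=3.5))
E
```

```text
time_s: 5.22
ee_pos: [0.6026, 0.0217, 0.1076]
tool_rot: [[0.955, -0.297, -0.001], [-0.297, -0.955, -0.0], [-0.001, 0.001, -1.0]]
ft_force: [0.5, -1.2, 0.5]
opening: 0.999
time_s: 5.88
ee_pos: [0.6037, 0.0217, 0.1084]
tool_rot: [[0.955, -0.297, 0.002], [-0.297, -0.955, -0.0], [0.002, -0.0, -1.0]]
ft_force: [5.3, -0.4, 4.3]
opening: 0.145
t 5.88 pos [0.6037 0.0217 0.1084] xaz -17.29 z [ 2.e-03 -1.e-04 -1.e+00] q [-0.52  0.61  0.59  1.79 -0.43  0.87 -0.04] F [ 5.3 -0.4  4.3] T [-0.08 -0.88 -0.24] open 0.145
offset units [-0.03 -0.    0.1 ]
turn units 0.04
```

View pics/t1.png

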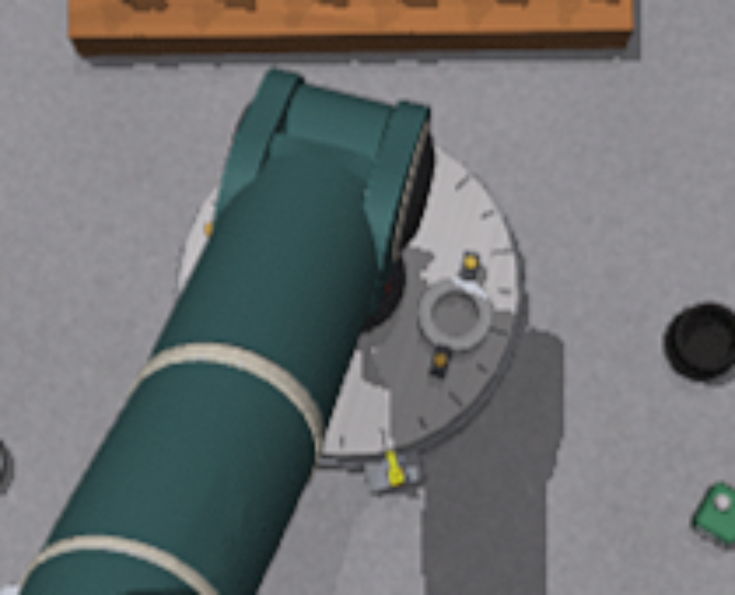

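Gripped on the bar: the opening matches 14 mm. Next I'll turn it anticlockwise.

```bash
python3 -m pendant '{"offset":[[0.04,0,0],[0,0,0],[0,0,0],[0,0,0],[0,0,0],[0,0,0],[0,0,0],[0,0,0],[0,0,0],[0,0,0],[0,0,0],[0,0,0],[0,0,0],[0,0,0],[0,0,0],[0,0,0],[0,0,0],[0,0,0],[0,0,0],[0,0,0]],"turn":[-0.5,-1,-1,-1,-1,-1,-1,-1,-1,-1,-1,-1,-1,-1,-1,-1,-1,-1,-1,-1]}'
python3 -c "
from h import *;st([.604,.022,.107],103.2)"
```

```text
time_s: 7.6
ee_pos: [0.6071, 0.0236, 0.1085]
tool_rot: [[0.164, 0.986, 0.007], [0.986, -0.164, 0.002], [0.003, 0.007, -1.0]]
ft_force: [27.6, 11.1, -16.7]
opening: 0.148
t 7.6 pos [0.6071 0.0236 0.1085] xaz 80.53 z [ 0.0073  0.0019 -1.    ] q [-0.22  0.55  0.17  1.78 -0.12  0.82  1.42] F [ 27.6  11.1 -16.7] T [ 2.21 -5.57 -0.56] open 0.148
offset units [-0.08 -0.11  0.06]
turn units -4.53
```

```bash
python3 -m pendant '{"offset":[[0.08,0.15,0.0],[0,0,0],[0,0,0],[0,0,0],[0,0,0],[0,0,0],[0,0,0],[0,0,0]],"turn":[-0.5,-1,-1,-1,-0.6,0,0,0]}'
python3 -c "
from h import *;st([.604,.022,.107],103.2)"
```

```text
time_s: 8.27
ee_pos: [0.6072, 0.0245, 0.1084]
tool_rot: [[-0.188, 0.982, -0.001], [0.982, 0.188, 0.002], [0.002, -0.001, -1.0]]
ft_force: [-9.6, 8.0, 15.3]
opening: 0.147
t 8.27 pos [0.6072 0.0245 0.1084] xaz 100.83 z [-0.0011  0.0016 -1.    ] q [-0.16  0.55  0.09  1.77 -0.06  0.83  1.72] F [-9.6  8.  15.3] T [1.52 1.79 0.25] open 0.147
offset units [-0.08 -0.15  0.06]
turn units -0.47
```

Run:
```python
from h import *;from workcell import camera
for n in("side","top"):
    c=camera(n);pickle.dump(c,open(n+"2.pkl","wb"));H=hsv(c)
    u0,v0=(240,160) if n=="side" else (215,110)
    im=c["pixels"][v0:v0+120,u0:u0+150];cv2.imwrite(f"pics/{n}2.png",cv2.resize(im,None,fx=5,fy=5,interpolation=cv2.INTER_CUBIC))
    yl=(np.abs(H[...,0]-28)<8)&(H[...,1]>120)
    pp=project(c,[.446,-.014,.05]);vu=np.argwhere(yl)[:,::-1];vu=vu[np.hypot(*(vu-pp).T)<20]
    xy=ray(c,vu,.05)[:,:2];r=np.hypot(*(xy-[.605,.0225]).T);print(n,len(vu),vu.mean(0),xy.mean(0).round(4),"tip",xy[r<r.min()+.006].mean(0).round(4),r.min(),r.max())
    u,s,vt=np.linalg.svd(xy-xy.mean(0));print(np.degrees(np.arctan2(vt[0][1],vt[0][0])))
```

```text
<stdin>:8: RuntimeWarning: Mean of empty slice.
  ret = um.true_divide(
Traceback (most recent call last):
ValueError: zero-size array to reduction operation minimum which has no identity
```

View pics/side2.png

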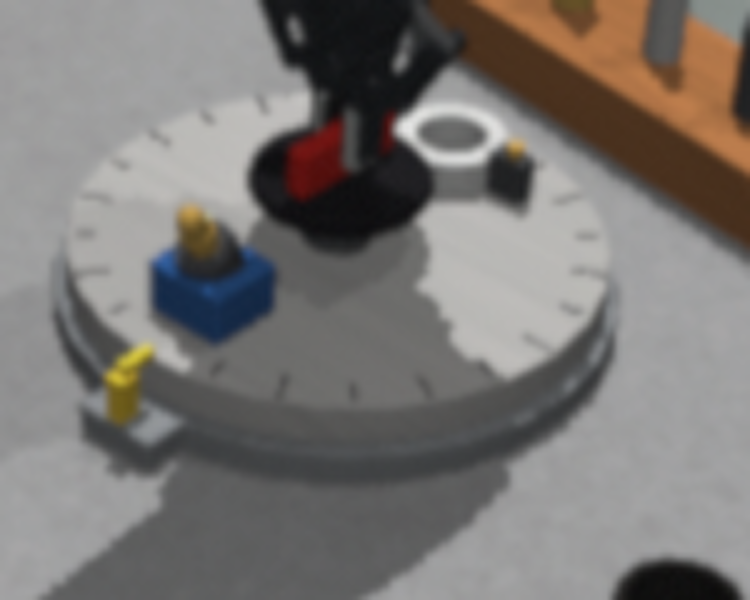

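Run:
```python
from h import *
for n in("side","top"):
    c=pickle.load(open(n+"0.pkl","rb"))
    im=c["pixels"]
    if n=="side": u0,v0=250,220
    else: u0,v0=265,212
    cv2.imwrite(f"pics/{n}3.png",cv2.resize(im[v0:v0+36,u0:u0+45],None,fx=14,fy=14,interpolation=cv2.INTER_CUBIC))
c=pickle.load(open("side0.pkl","rb"))
print(ray(c,[[270.4,230],[265,233.5]],.05)[:,:2])
# plate rim fit for side: bright/dark edge using 45mm depth with all pixels on the mask hull
for n in("side","top"):
    c=pickle.load(open(n+"0.pkl","rb"));W=cloud(c);H=hsv(c)
    m=(np.hypot(W[...,0]-.604,W[...,1]-.022)<.2)&(np.abs(W[...,2]-.045)<.008)
    xy=ray(c,np.argwhere(m)[:,::-1],.045)[:,:2]
    h=cv2.convexHull((xy*1000).astype(np.float32));print(n,[x/1000 for x in cv2.minEnclosingCircle(h)[0]],cv2.minEnclosingCircle(h)[1],fit_circle(h[:,0]/1000))
```

```text
[[ 0.45983851 -0.01268803]
 [ 0.44075671 -0.01692743]]
side [0.5848500366210938, 0.01492917251586914] 163.9489288330078 [0.59875206 0.01838063 0.14853319]
top [0.5906884765625, 0.020437301635742186] 161.8802032470703 [0.60417506 0.02447493 0.14722947]
```

View pics/side3.png

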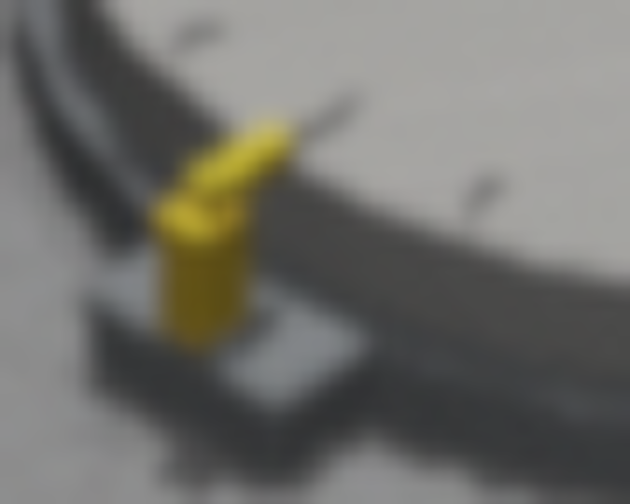

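View pics/top3.png

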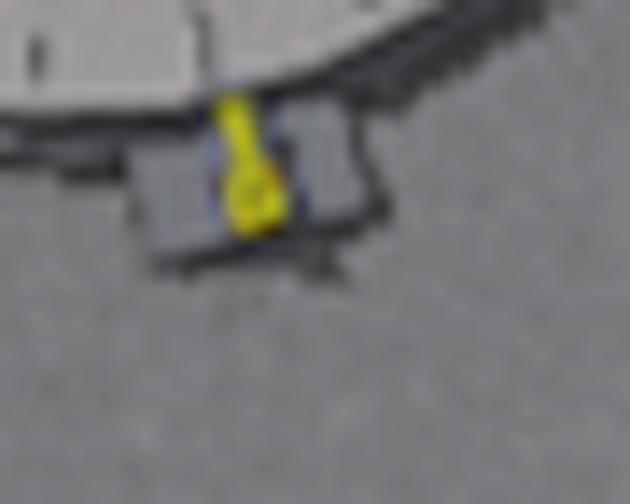

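Run:
```python
from h import *
ct=pickle.load(open("top0.pkl","rb"));cs=pickle.load(open("side0.pkl","rb"))
for nm,c,uv,axs in(("top",ct,[[281.7,219.1],[283.3,225.6]],[[.604,.0240],[.604,.0225],[.607,.0245]]),("side",cs,[[270.5,229.6],[264.6,234.9]],[[.6020,.0206],[.599,.0184],[.607,.0245]])):
    p=ray(c,uv,.05)[:,:2];print(nm,p.round(4),"line",np.degrees(np.arctan2(*(p[1]-p[0])[::-1]))%360)
    for a in axs:
        print(a,[ (np.degrees(np.arctan2(*(q-a)[::-1]))%360).round(2) for q in p])
```

```text
top [[ 0.4571 -0.0126]
 [ 0.4375 -0.0172]] line 193.04312775765112
[0.604, 0.024] [np.float64(194.0), np.float64(193.89)]
[0.604, 0.0225] [np.float64(193.45), np.float64(193.4)]
[0.607, 0.0245] [np.float64(193.91), np.float64(193.81)]
side [[ 0.461  -0.0115]
 [ 0.4368 -0.021 ]] line 201.61504535548022
[0.602, 0.0206] [np.float64(192.81), np.float64(194.15)]
[0.599, 0.0184] [np.float64(192.21), np.float64(193.67)]
[0.607, 0.0245] [np.float64(193.84), np.float64(194.98)]
```

```bash
python3 -m pendant '{"offset":[[0,-0.05,0],[0,0,0],[0,0,0],[0,0,0],[0,0,0]],"turn":[-0.6,0,0,0,0]}'
python3 -c "
from h import *;st()"
python3 -m pendant '{"offset":[[0,0,0],[0,0,0],[0,0,0],[0,0,0],[0,0,-0.4],[0,0,-1],[0,0,-1],[0,0,-1],[0,0,-1],[0,0,-1]],"turn":[0,0,0,0,0,0,0,0,0,0]}' 0
python3 -c "
from h import *;st([0.484,-.433,.2])"
```

```text
time_s: 8.73
ee_pos: [0.6071, 0.0247, 0.1085]
tool_rot: [[-0.239, 0.971, 0.001], [0.971, 0.239, 0.002], [0.002, 0.002, -1.0]]
ft_force: [1.4, 10.4, 5.6]
opening: 0.15
t 8.73 pos [0.6071 0.0247 0.1085] xaz 103.83 z [ 0.0014  0.0019 -1.    ] q [-0.15  0.54  0.07  1.77 -0.05  0.83  1.77] F [ 1.4 10.4  5.6] T [ 1.83 -0.39 -0.03] open 0.15
time_s: 9.57
ee_pos: [0.6064, 0.0224, 0.2449]
tool_rot: [[-0.237, 0.972, 0.0], [0.972, 0.237, -0.0], [-0.0, 0.0, -1.0]]
ft_force: [0.3, 0.0, 1.3]
opening: 1.004
t 9.57 pos [0.6064 0.0224 0.2449] xaz 103.71 z [ 4.e-04 -2.e-04 -1.e+00] q [-0.16  0.39  0.09  1.66 -0.04  1.09  1.75] F [0.3 0.  1.3] T [0.02 0.   0.01] open 1.004
offset units [-16.54  -9.07   1.8 ]
```

```bash
python3 -m pendant '{"offset":[[-0.97,-0.53,0],[-0.97,-0.53,0],[-0.97,-0.53,0],[-0.97,-0.53,0],[-0.97,-0.53,0],[-0.97,-0.53,0],[-0.97,-0.53,0],[-0.97,-0.53,0],[-0.97,-0.53,0],[-0.97,-0.53,0],[-0.97,-0.53,0],[-0.97,-0.53,0],[-0.97,-0.53,0],[-0.97,-0.53,0],[-0.97,-0.53,0],[0,0,0],[0,0,0],[0,0,0],[0,0,0],[0,0,0]],"turn":[0,0,0,0,0,0,0,0,0,0,0,0,0,0,0,1,1,1,1,1]}' 0
python3 - <<'E'
from h import *;from workcell import camera,models
st([0.484,-.433,.2],-76.3)
for n in("top","side"):
    c=camera(n);pickle.dump(c,open(n+"4.pkl","wb"));W=cloud(c);H=hsv(c)
    pp=project(c,[.5,0,.07]);u0,v0=int(pp[0]-70),int(pp[1]-70)
    cv2.imwrite(f"pics/{n}4.png",cv2.resize(c["pixels"][v0:v0+120,u0:u0+150],None,fx=5,fy=5,interpolation=cv2.INTER_CUBIC));print(n,u0,v0)
    m0=(np.hypot(W[...,0]-.604,W[...,1]-.022)<.2)
    red=m0&((H[...,0]<6)|(H[...,0]>174))&(H[...,1]>150)&(W[...,2]>.08);V=H[...,2]
    tf=red&(V>np.percentile(V[red],95)*.75);xy=ray(c,np.argwhere(tf)[:,::-1],.115)[:,:2]
    ctr,(w,h),ang=cv2.minAreaRect((xy*1000).astype(np.float32));u,s,vt=np.linalg.svd(xy-xy.mean(0));print("bar rect",ctr,w,h,ang,np.degrees(np.arctan2(vt[0][1],vt[0][0]))%180+180)
    for d in models.recognise("nipple_tip",c)[:3]:
        p=c["extrinsics"]@np.r_[d["point"],1];print("nip",d["conf"],p[:3].round(4))
E
```

```text
time_s: 11.23
ee_pos: [0.4996, -0.378, 0.2436]
tool_rot: [[0.2, 0.98, 0.0], [0.98, -0.2, -0.0], [0.0, 0.0, -1.0]]
ft_force: [-1.0, -0.1, -0.2]
opening: 1.003
t 11.23 pos [ 0.4996 -0.378   0.2436] xaz 78.46 z [ 3.e-04 -0.e+00 -1.e+00] q [ 0.35  0.44  0.33  1.62 -0.16  1.11  2.09] F [-1.  -0.1 -0.2] T [ 0.02  0.   -0.01] open 1.003
offset units [-2.28 -0.17  1.74]
turn units 30.95
top 207 133
bar rect (603.1422729492188, 24.070472717285156) 70.75540161132812 11.23865795135498 13.282990455627441 193.4494126500873
nip 0.38 [ 0.4088 -0.2883  0.038 ]
nip 0.33 [ 0.5612 -0.2893  0.0172]
side 210 145
bar rect (602.0113525390625, 21.236419677734375) 68.47456359863281 11.819214820861816 12.024182319641113 192.83393163335924
nip 0.47 [ 0.492  -0.01    0.1065]
```

View pics/side4.png

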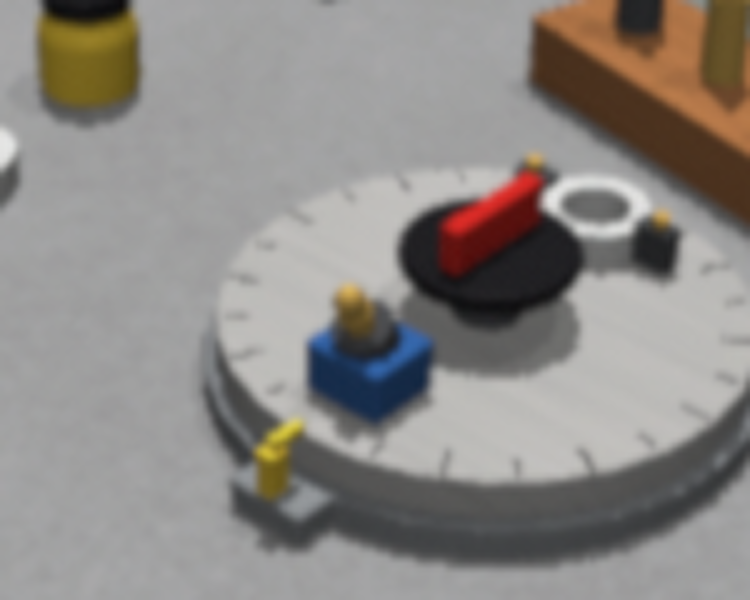

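View pics/top4.png

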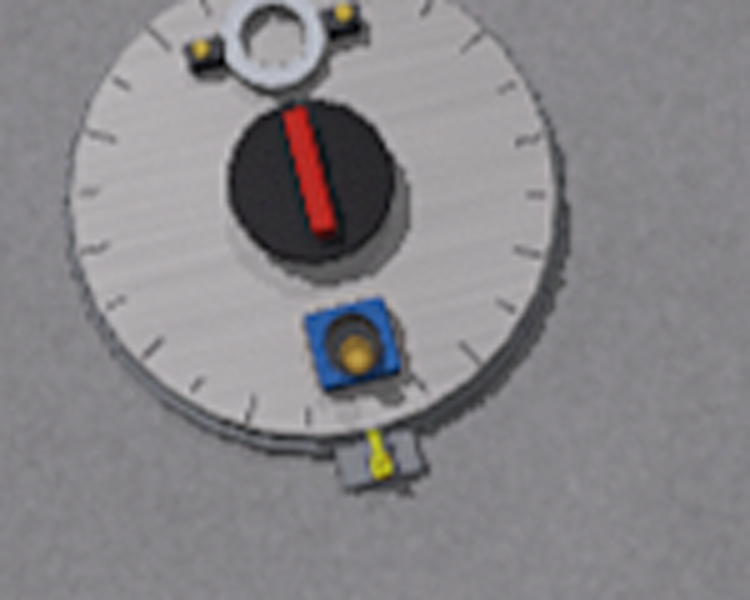

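Run:
```python
from h import *
ct=pickle.load(open("top4.pkl","rb"));cs=pickle.load(open("side4.pkl","rb"))
for n,c,uv in(("top",ct,(278,203.5)),("side",cs,(280,205))):
    H=hsv(c);W=cloud(c);u,v=map(int,uv)
    m=np.zeros(H.shape[:2],bool);m[v-8:v+10,u-9:u+10]=True
    m&=(np.abs(H[...,0]-18)<8)&(H[...,1]>90)&(H[...,2]>40)
    p=np.argwhere(m);print(n,m.sum(),"u",p[:,1].min(),p[:,1].max(),"v",p[:,0].min(),p[:,0].max(),p.mean(0)[::-1],"W",np.nanmedian(W[m],0).round(4),np.nanmax(W[m][:,2]))
    V=H[...,2]*m; print(V[v-7:v+8,u-6:u+7])
def raydir(c,uv):
    a=ray(c,[uv],.2)[0];b=ray(c,[uv],.1)[0];return a,(b-a)/np.linalg.norm(b-a)
def tri(u1,u2):
    a,d=raydir(ct,u1);b,e=raydir(cs,u2)
    A=np.c_[d,-e];t=np.linalg.lstsq(A,b-a,rcond=None)[0];p=a+t[0]*d;q=b+t[1]*e;return (p+q)/2,np.linalg.norm(p-q)
print(tri((278.2,203.6),(280,204.4)))
u=np.array([np.cos(np.radians(193.6)),np.sin(np.radians(193.6))])
ax=np.array([.6045,.024])
# top view: lateral coordinate check of tip across the radial
p,_=tri((278.2,203.6),(280,204.4));d=p[:2]-ax;print("radial",d@u,"lateral",d@[-u[1],u[0]])
```

```text
top 40 u 275 281 v 200 207 [277.8  203.55] W [ 0.4949 -0.0032  0.1128] 0.12456719843454067
[[  0   0   0   0   0   0   0   0   0   0   0   0   0]
 [  0   0   0   0   0   0   0   0   0   0   0   0   0]
 [  0   0   0   0   0   0   0   0   0   0   0   0   0]
 [  0   0   0   0   0   0   0   0   0   0   0   0   0]
 [  0   0   0   0   0 113 108   0   0   0   0   0   0]
 [  0   0   0   0 126 138 122 116 103   0   0   0   0]
 [  0   0   0 117 129 133 138 132 120   0   0   0   0]
 [  0   0   0 114 135 165 178 160 132   0   0   0   0]
 [  0   0   0 106 158 183 189 179 149  99   0   0   0]
 [  0   0   0  85 147 177 183 172 138  88   0   0   0]
 [  0   0   0   0 101 146 159 143 105   0   0   0   0]
 [  0   0   0   0   0  91 102   0   0   0   0   0   0]
 [  0   0   0   0   0   0   0   0   0   0   0   0   0]
 [  0   0   0   0   0   0   0   0   0   0   0   0   0]
 [  0   0   0   0   0   0   0   0   0   0   0   0   0]]
side 57 u 277 284 v 202 211 [280.64912281 206.8245614 ] W [ 0.4925 -0.0086  0.1061] 0.11778602316428854
[[  0   0   0   0   0   0   0   0   0   0   0   0   0]
 [  0   0   0   0   0   
[... 187 characters left out ...]
  0   0]
 [  0   0   0   0 192 206 202 185   0   0   0   0   0]
 [  0   0   0 159 170 180 177 162 149   0   0   0   0]
 [  0   0   0 135 139 145 143 131 124 141   0   0   0]
 [  0   0   0   0 115 114 112 105 105 125 116   0   0]
 [  0   0   0   0 102  93  92  90  98 114 108   0   0]
 [  0   0   0   0  92  87  87  92  98 108  98   0   0]
 [  0   0   0   0  87  87  90  95  96  94  88   0   0]
 [  0   0   0   0   0  79  86  87  87  83  80   0   0]
 [  0   0   0   0   0   0  72  76  77  77   0   0   0]
 [  0   0   0   0   0   0   0   0   0   0   0   0   0]]
(array([ 0.49507708, -0.00347962,  0.10941785]), np.float64(0.0007708297112753815))
radial 0.11281642675501495 lateral 0.0009791840437086891
```

Run:
```python
from h import *
cs=pickle.load(open("side0.pkl","rb"));print(ray(cs,[[406.2,328.4]],.075))
ct=pickle.load(open("top0.pkl","rb"));im=ct["pixels"]
cv2.imwrite("pics/ct.png",cv2.resize(im[170:250,390:440],None,fx=7,fy=7,interpolation=cv2.INTER_CUBIC));print(project(ct,[.487,-.4335,.075]))
```

```text
[[ 0.4859479 -0.4363304  0.075    ]]
[424.38245782 206.14739608]
```

View pics/ct.png

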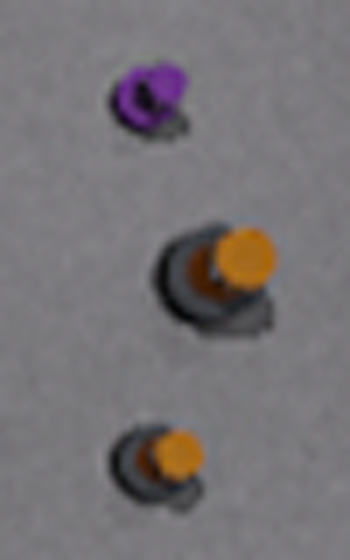

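The enlarged crop shows large orange at top (425,206), small orange at (415,235) and purple at (412,183). The large orange one is the coupler. Since the tool can only point down, I'll grip high on the barrel and later lean the coupler in the jaws by pushing its socket radially against the plate's rim.

```bash
python3 -c "
from h import *;st([0.4865,-.435,.19],-105)"
python3 -m pendant '{"offset":[[-0.8,0,0.7],[-0.8,0,0.7],[-0.7,0,0.7],[0,0,0],[0,0,0],[0,0,0],[0,0,0],[0,0,0],[0,0,0],[0,0,0],[0,0,0],[0,0,0],[0,0,0],[0,0,0],[0,0,0],[0,0,0],[0,0,0],[0,0,0],[0,0,0],[0,0,0]],"turn":[0,0,0,1,1,1,1,1,1,1,1,1,1,1,1,1,1,1,1,1]}' 0
python3 -m pendant '{"offset":[[0,0,0],[0,0,0],[0,0,0],[0,0,0],[0,0,0],[0,0,0],[0,0,0],[0,0,0],[0,0,0],[0,0,0],[0,0,0],[0,0,0],[0,0,0],[0,0,0],[0,0,0],[0,0,0],[0,0,0],[0,0,0],[0,0,0],[0,0,0]],"turn":[1,1,1,1,1,1,1,1,1,1,1,1,1,1,1,1,1,1,1,0.6]}' 0
python3 -c "
from h import *;st([0.4865,-.435,.060],-105)"
```

```text
t 11.43 pos [ 0.4998 -0.3778  0.2433] xaz 78.91 z [ 3.e-04 -2.e-04 -1.e+00] q [ 0.35  0.44  0.33  1.62 -0.16  1.11  2.1 ] F [-0.3  0.2 -0.6] T [-0.01  0.02 -0.03] open 0.999
offset units [-2.35 -0.08  2.13]
turn units -35.22
time_s: 13.1
ee_pos: [0.4886, -0.4342, 0.1905]
tool_rot: [[0.994, -0.11, 0.0], [-0.11, -0.994, 0.0], [0.0, -0.0, -1.0]]
ft_force: [0.7, -0.0, 0.4]
opening: 0.999
time_s: 14.77
ee_pos: [0.4886, -0.4341, 0.1903]
tool_rot: [[-0.248, -0.969, 0.0], [-0.969, 0.248, 0.001], [-0.001, 0.0, -1.0]]
ft_force: [0.2, -0.4, 0.7]
opening: 1.002
t 14.77 pos [ 0.4886 -0.4341  0.1903] xaz -104.38 z [ 0.e+00  7.e-04 -1.e+00] q [ 0.    0.77  1.06  1.61 -0.72  1.19 -0.6 ] F [ 0.2 -0.4  0.7] T [0.01 0.03 0.03] open 1.002
offset units [0.06 0.07 5.21]
turn units 0.12
```

```bash
python3 -m pendant '{"offset":[[0.06,0.07,0.8],[0,0,0.8],[0,0,0.8],[0,0,0.8],[0,0,0.8],[0,0,0.8],[0,0,0.4],[0,0,0],[0,0,0]],"turn":[0,0,0,0,0,0,0,0,0]}' 0
python3 -c "
from h import *;st([0.4865,-.435,.060],-105)"
python3 -m pendant '{"offset":[[0,0,0],[0,0,0],[0,0,0],[0,0,0],[0,0,0],[0,0,0],[0,0,0],[0,0,0]],"turn":[0,0,0,0,0,0,0,0]}' 255
python3 -c "
from h import *;st([0.4865,-.435,.060],-105)"
```

```text
time_s: 15.52
ee_pos: [0.4865, -0.4355, 0.0608]
tool_rot: [[-0.246, -0.969, -0.0], [-0.969, 0.246, 0.0], [-0.0, 0.0, -1.0]]
ft_force: [0.2, -0.1, 1.3]
opening: 1.001
t 15.52 pos [ 0.4865 -0.4355  0.0608] xaz -104.21 z [-1.e-04  1.e-04 -1.e+00] q [ 0.07  0.91  0.93  1.68 -0.85  1.   -0.51] F [ 0.2 -0.1  1.3] T [-0.01 -0.05 -0.  ] open 1.001
offset units [-0.02  0.    0.03]
turn units 0.16
time_s: 16.18
ee_pos: [0.4868, -0.4354, 0.0608]
tool_rot: [[-0.246, -0.969, 0.001], [-0.969, 0.246, -0.0], [0.0, -0.001, -1.0]]
ft_force: [0.4, 2.2, 6.1]
opening: 0.283
t 16.18 pos [ 0.4868 -0.4354  0.0608] xaz -104.26 z [ 6.e-04 -3.e-04 -1.e+00] q [ 0.07  0.91  0.93  1.68 -0.85  1.   -0.51] F [0.4 2.2 6.1] T [0.34 0.04 0.02] open 0.283
offset units [-0.01  0.01  0.03]
turn units 0.15
```

```bash
python3 -m pendant '{"offset":[[0,0,-0.5],[0,0,-0.8],[0,0,-0.8],[0,0,-0.8],[0,0,-0.8],[0,0,-0.8],[0,0,0]],"turn":[0,0,0,0,0,0,0]}'
python3 - <<'E'
from h import *;from workcell import camera
st([.710,-.127,.15],-145)
c=camera("side");pp=project(c,[.487,-.435,.15]);u0,v0=int(pp[0]-60),int(pp[1]-60)
cv2.imwrite("pics/g.png",cv2.resize(c["pixels"][v0:v0+120,u0:u0+120],None,fx=5,fy=5,interpolation=cv2.INTER_CUBIC))
E
```

```text
time_s: 16.77
ee_pos: [0.4869, -0.4365, 0.1772]
tool_rot: [[-0.247, -0.969, 0.003], [-0.969, 0.247, -0.003], [0.002, -0.004, -1.0]]
ft_force: [0.0, -0.5, -2.6]
opening: 0.283
t 16.77 pos [ 0.4869 -0.4365  0.1772] xaz -104.29 z [ 0.0032 -0.003  -1.    ] q [ 0.01  0.78  1.05  1.63 -0.73  1.17 -0.58] F [ 0.  -0.5 -2.6] T [-0.01  0.01 -0.04] open 0.283
offset units [-14.2   -5.58   1.08]
turn units 8.14
```

View pics/g.png

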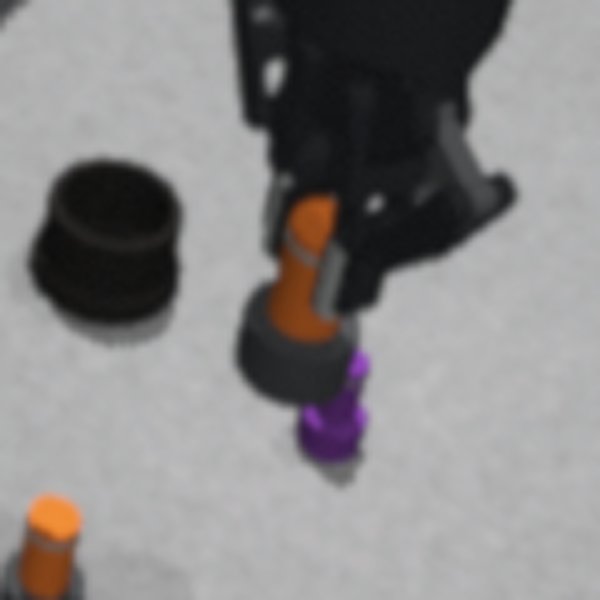

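The coupler is lifted upright in the jaws, with its socket at crop (297,340) and clear of the rest. I'll move to the rim at azimuth -55°.

```bash
python3 -m pendant '{"offset":[[-0.95,-0.37,0],[-0.95,-0.37,0],[-0.95,-0.37,0],[-0.95,-0.37,0],[-0.95,-0.37,0],[-0.95,-0.37,0],[-0.95,-0.37,0],[-0.95,-0.37,0],[-0.95,-0.37,0],[-0.95,-0.37,0],[-0.95,-0.37,0],[-0.95,-0.37,0],[-0.95,-0.37,0],[-0.95,-0.37,0],[-0.9,-0.4,0],[0,0,0],[0,0,0],[0,0,0],[0,0,0],[0,0,0]],"turn":[0,0,0,0,0,0,0,0,0,0,0,0,0,0,0,1,1,1,1,1]}'
python3 -m pendant '{"offset":[[0,0,0],[0,0,0],[0,0,0],[0,0,0],[0,0,0]],"turn":[1,1,1,0.1,0]}'
python3 - <<'E'
from h import *;from workcell import camera
st([.710,-.127,.087],-145)
c=camera("side");pp=project(c,[.66,-.09,.1]);u0,v0=int(pp[0]-60),int(pp[1]-60)
cv2.imwrite("pics/g2.png",cv2.resize(c["pixels"][v0:v0+120,u0:u0+120],None,fx=5,fy=5,interpolation=cv2.INTER_CUBIC))
E
```

```text
time_s: 18.48
ee_pos: [0.7088, -0.1255, 0.1718]
tool_rot: [[-0.637, -0.771, -0.001], [-0.771, 0.637, 0.0], [0.001, 0.001, -1.0]]
ft_force: [0.1, -0.2, -2.8]
opening: 0.281
time_s: 18.9
ee_pos: [0.7089, -0.1256, 0.172]
tool_rot: [[-0.816, -0.578, -0.001], [-0.578, 0.816, -0.0], [0.001, 0.001, -1.0]]
ft_force: [0.3, -0.3, -2.5]
opening: 0.287
t 18.9 pos [ 0.7089 -0.1256  0.172 ] xaz -144.67 z [-1.2e-03 -2.0e-04 -1.0e+00] q [-0.49  0.97  1.16  1.43 -0.89  1.32 -1.81] F [ 0.3 -0.3 -2.5] T [-0.02  0.01 -0.02] open 0.287
offset units [-0.01 -0.07  3.4 ]
turn units 0.07
```

View pics/g2.png

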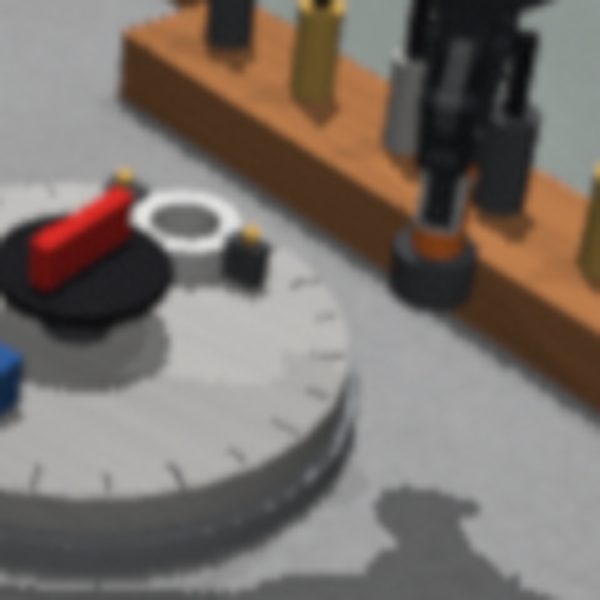

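Run:
```python
from h import *
c=pickle.load(open("top4.pkl","rb"));W=cloud(c)
m=(np.abs(W[...,1]+.125)<.1)&(W[...,0]>.76)&(W[...,0]<.95)&(W[...,2]>.02)
P=W[m];
for a in np.arange(.76,.92,.01):
    q=P[(P[:,0]>=a)&(P[:,0]<a+.01)]
    if len(q):print(a.round(2),len(q),np.nanmax(q[:,2]).round(3),np.nanmedian(q[:,2]).round(3))
```

```text
0.82 65 0.058 0.035
0.83 351 0.061 0.048
0.84 204 0.059 0.051
0.85 201 0.063 0.051
0.86 286 0.118 0.053
0.87 354 0.168 0.075
0.88 189 0.166 0.053
0.89 143 0.112 0.051
0.9 129 0.058 0.052
0.91 151 0.059 0.052
0.92 148 0.059 0.052
```

```bash
python3 -m pendant '{"offset":[[0,-0.07,0.8],[0,0,0.8],[0,0,0.8],[0,0,0.8],[0,0,0.08],[0,0.3,0],[0,0.2,0],[0,0.15,0],[0,0.1,0]],"turn":[0,0,0,0,0,0,0,0,0]}'
python3 -c "
from h import *;st([.6045+.574*.147,.024-.819*.147,.090],-145)"
python3 -m pendant '{"offset":[[0,0.1,0],[0,0.1,0],[0,0.1,0]],"turn":[0,0,0]}'
python3 -m pendant '{"offset":[[0,0.1,0],[0,0.1,0]],"turn":[0,0]}'
python3 -c "
from h import *;st([.6045+.574*.147,.024-.819*.147,.090],-145)"
```

```text
time_s: 19.7
ee_pos: [0.7002, -0.1122, 0.0928]
tool_rot: [[-0.817, -0.577, 0.004], [-0.577, 0.817, -0.002], [-0.002, -0.004, -1.0]]
ft_force: [4.6, -5.1, 0.2]
opening: 0.286
t 19.7 pos [ 0.7002 -0.1122  0.0928] xaz -144.74 z [ 0.0035 -0.0023 -1.    ] q [-0.51  1.03  1.1   1.52 -0.96  1.19 -1.77] F [ 4.6 -5.1  0.2] T [-1.17 -0.98 -0.03] open 0.286
offset units [0.   0.78 0.11]
turn units 0.05
time_s: 19.95
ee_pos: [0.6965, -0.1071, 0.0935]
tool_rot: [[-0.817, -0.577, 0.005], [-0.577, 0.817, -0.003], [-0.002, -0.006, -1.0]]
ft_force: [9.1, -10.4, 5.0]
opening: 0.284
time_s: 20.12
ee_pos: [0.6936, -0.1031, 0.0936]
tool_rot: [[-0.817, -0.577, 0.005], [-0.577, 0.817, -0.003], [-0.002, -0.006, -1.0]]
ft_force: [2.7, -9.5, 3.8]
opening: 0.282
t 20.12 pos [ 0.6936 -0.1031  0.0936] xaz -144.78 z [ 0.0052 -0.0034 -1.    ] q [-0.53  1.03  1.1   1.54 -0.96  1.18 -1.77] F [ 2.7 -9.5  3.8] T [-2.47 -0.61 -0.07] open 0.282
offset units [-0.    0.33  0.14]
turn units 0.04
```

```bash
python3 -m pendant '{"offset":[[0,0.1,0],[0,0.1,0],[0,0.1,0],[0,0,0]],"turn":[0,0,0,0]}'
python3 - <<'E'
from h import *;from workcell import camera
st([.6045+.574*.147,.024-.819*.147,.090],-145)
for n in("side","top"):
    c=camera(n);pp=project(c,[.65,-.07,.1]);u0,v0=int(pp[0]-70),int(pp[1]-60)
    cv2.imwrite(f"pics/g3{n}.png",cv2.resize(c["pixels"][v0:v0+120,u0:u0+140],None,fx=5,fy=5,interpolation=cv2.INTER_CUBIC))
E
```

```text
time_s: 20.45
ee_pos: [0.689, -0.0965, 0.0934]
tool_rot: [[-0.817, -0.577, 0.004], [-0.577, 0.817, -0.003], [-0.002, -0.005, -1.0]]
ft_force: [3.2, -7.3, 5.3]
opening: 0.285
t 20.45 pos [ 0.689  -0.0965  0.0934] xaz -144.76 z [ 0.0045 -0.0029 -1.    ] q [-0.55  1.02  1.1   1.56 -0.96  1.18 -1.78] F [ 3.2 -7.3  5.3] T [-1.8  -1.03 -0.02] open 0.285
offset units [0.   0.01 0.14]
turn units 0.05
```

View pics/g3side.png

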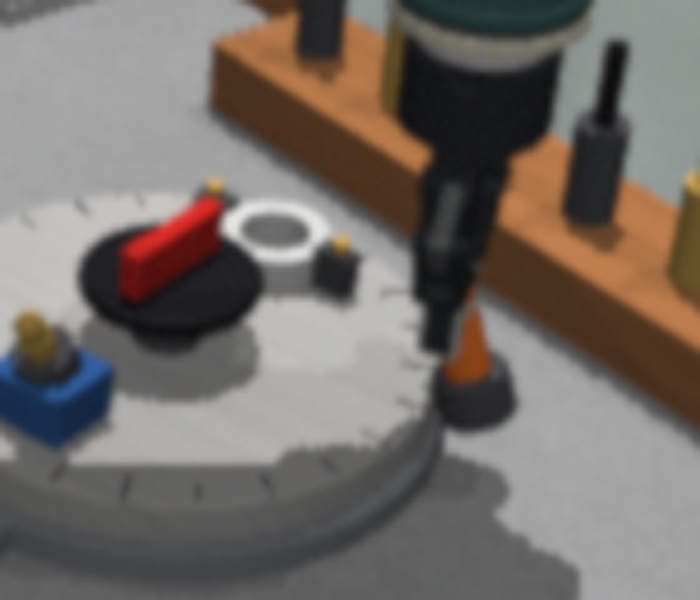

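The coupler pivots in the jaws as planned, with its socket at crop (475,400) and its top leaning towards the axis. I'll back off, lift and measure the lean.

```bash
python3 -m pendant '{"offset":[[0,-0.5,0],[0,-1,0],[0,-0.7,-0.3],[0,0,-1],[0,0,-1],[0,0,-1],[0,0,0]],"turn":[0,0,0,0,0,0,0]}'
python3 - <<'E'
from h import *;from workcell import camera
st()
from workcell import state
s=state();R=s["tool_rot"];p=s["ee_pos"]
for n in("side","top"):
    c=camera(n);pickle.dump(c,open(n+"5.pkl","wb"));pp=project(c,p+[0,0,-.02]);u0,v0=int(pp[0]-50),int(pp[1]-40);print(n,u0,v0)
    cv2.imwrite(f"pics/g4{n}.png",cv2.resize(c["pixels"][v0:v0+90,u0:u0+100],None,fx=7,fy=6.5,interpolation=cv2.INTER_CUBIC))
    H=hsv(c);W=cloud(c);L=(W-p)@R
    near=(np.abs(L[...,0])<.03)&(np.abs(L[...,1])<.06)&(L[...,2]>-.04)&(L[...,2]<.09)
    og=near&(np.abs(H[...,0]-12)<7)&(H[...,1]>150)
    q=L[og];print("orange tool coords",len(q),q[::max(1,len(q)//10)].round(4))
    dk=near&(L[...,2]>.022)&(H[...,1]<90)
    q=L[dk];print("socket",len(q),q.mean(0).round(4),q.min(0).round(4),q.max(0).round(4))
E
```

```text
time_s: 21.13
ee_pos: [0.721, -0.1412, 0.1797]
tool_rot: [[-0.817, -0.577, 0.007], [-0.577, 0.817, -0.002], [-0.004, -0.005, -1.0]]
ft_force: [-0.3, -0.5, -2.0]
opening: 0.286
t 21.13 pos [ 0.721  -0.1412  0.1797] xaz -144.75 z [ 0.0065 -0.0018 -1.    ] q [-0.46  0.98  1.15  1.39 -0.89  1.33 -1.81] F [-0.3 -0.5 -2. ] T [ 0.02 -0.01  0.04] open 0.286
side 338 144
orange tool coords 38 [[ 0.0046 -0.0159 -0.0033]
 [ 0.0009 -0.0184  0.0012]
 [ 0.0022 -0.0189  0.0032]
 [ 0.0083 -0.0201  0.005 ]
 [ 0.0076 -0.0205  0.0081]
 [ 0.004  -0.0207  0.0131]
 [ 0.009  -0.0191  0.0134]
 [ 0.0104 -0.0196  0.0153]
 [ 0.0095 -0.02    0.0186]
 [ 0.0152 -0.0138  0.0194]
 [ 0.0086 -0.0068  0.028 ]
 [ 0.0109 -0.014   0.0249]
 [ 0.0092 -0.0096  0.0299]]
socket 177 [ 0.0156 -0.021   0.0383] [-0.012  -0.0388  0.023 ] [0.0256 0.0011 0.0564]
top 275 81
orange tool coords 0 []
socket 1 [0.0038 0.0034 0.038 ] [0.0038 0.0034 0.038 ] [0.0038 0.0034 0.038 ]
```

View pics/g4side.png

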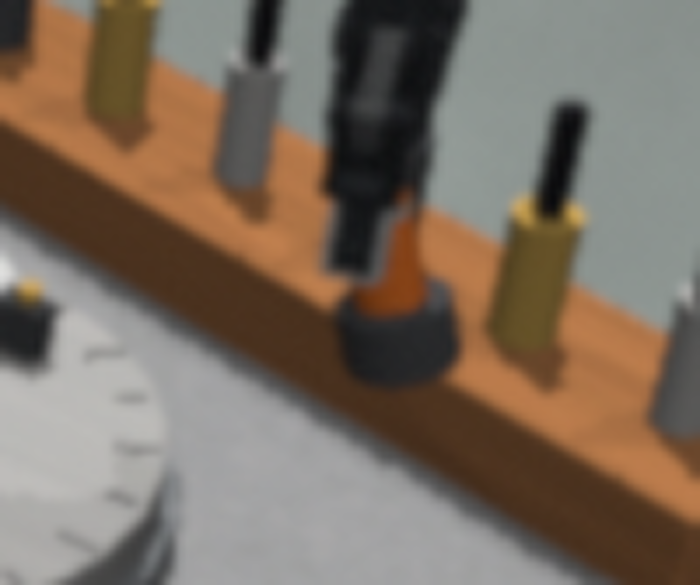

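View pics/g4top.png

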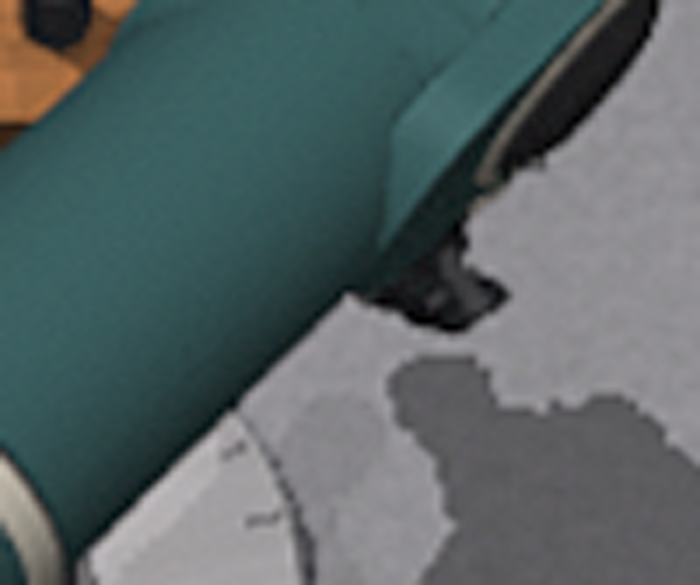

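```bash
python3 -c "
from h import *;st([.43,-.02,.24],-76.3)"
python3 -m pendant '{"offset":[[0,0,-0.8],[0,0,-0.8],[0,0,-0.8],[0.6,0.95,0],[0.6,0.95,0],[0.6,0.95,0],[0.6,0.95,0],[0.6,0.95,0],[0.6,0.95,0],[0.6,0.95,0],[0.6,0.95,0],[0.6,0.95,0],[0.6,0.95,0],[0,0,0],[0,0,0],[0,0,0],[0,0,0]],"turn":[0,0,0,0,0,0,0,0,0,0,0,0,0,-1,-1,-1,-1]}'
python3 -c "
from h import *;st([.43,-.02,.24],-76.3)"
```

```text
t 21.23 pos [ 0.72   -0.1401  0.175 ] xaz -144.74 z [ 2.4e-03  1.0e-04 -1.0e+00] q [-0.46  0.98  1.15  1.39 -0.89  1.33 -1.81] F [-0.7 -0.3 -3.8] T [0.08 0.09 0.02] open 0.283
offset units [ 6.69 10.62 -2.63]
turn units -13.69
time_s: 22.65
ee_pos: [0.4595, -0.0321, 0.233]
tool_rot: [[-0.566, -0.825, -0.0], [-0.825, 0.566, 0.001], [-0.001, 0.001, -1.0]]
ft_force: [-0.6, 0.2, -2.8]
opening: 0.287
t 22.65 pos [ 0.4595 -0.0321  0.233 ] xaz -124.45 z [-4.e-04  9.e-04 -1.e+00] q [-0.99  0.26  1.15  2.04 -0.28  1.01 -1.88] F [-0.6  0.2 -2.8] T [-0.03  0.06  0.02] open 0.287
offset units [ 0.27  1.25 -0.28]
turn units -9.63
```

```bash
python3 -m pendant '{"offset":[[0.27,0.8,-0.28],[0,0.45,0],[0,0,0],[0,0,0],[0,0,0],[0,0,0],[0,0,0],[0,0,0],[0,0,0],[0,0,0],[0,0,0],[0,0,0],[0,0,0]],"turn":[0,0,-1,-1,-1,-1,-1,-1,-1,-1,-1,-0.63,0]}'
python3 - <<'E'
from h import *;from workcell import camera,state
st()
s=state();R=s["tool_rot"];p=s["ee_pos"]
for n in("side","top"):
    c=camera(n);pickle.dump(c,open(n+"6.pkl","wb"));pp=project(c,p+[0.03,0,-.06]);u0,v0=int(pp[0]-50),int(pp[1]-40);print(n,u0,v0)
    cv2.imwrite(f"pics/g6{n}.png",cv2.resize(c["pixels"][v0:v0+90,u0:u0+100],None,fx=7,fy=6.5,interpolation=cv2.INTER_CUBIC))
    H=hsv(c);W=cloud(c);V=H[...,2];m0=(np.hypot(W[...,0]-.604,W[...,1]-.022)<.06)
    red=m0&((H[...,0]<6)|(H[...,0]>174))&(H[...,1]>150)&(W[...,2]>.08)
    if red.sum()>30:
        tf=red&(V>np.percentile(V[red],95)*.75);xy=ray(c,np.argwhere(tf)[:,::-1],.115)[:,:2]
        u,q,vt=np.linalg.svd(xy-xy.mean(0));print("bar",len(xy),xy.mean(0),np.degrees(np.arctan2(vt[0][1],vt[0][0]))%180+180)
E
```

```text
time_s: 23.73
ee_pos: [0.43, -0.0204, 0.2399]
tool_rot: [[0.235, -0.972, -0.001], [-0.972, -0.235, 0.0], [-0.0, 0.001, -1.0]]
ft_force: [-0.8, -0.2, -1.9]
opening: 0.287
t 23.73 pos [ 0.43   -0.0204  0.2399] xaz -76.43 z [-8.e-04  3.e-04 -1.e+00] q [-1.01  0.1   1.05  2.1  -0.1   1.   -1.23] F [-0.8 -0.2 -1.9] T [0.02 0.02 0.03] open 0.287
side 222 147
bar 61 [0.60058417 0.02061023] 193.11205079484236
top 234 172
bar 94 [0.60517685 0.02431774] 194.22064900194545
```

View pics/g6side.png

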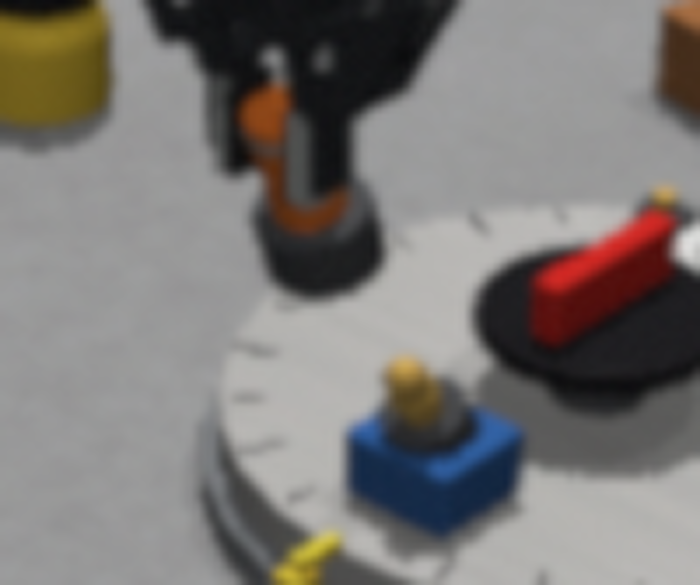

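View pics/g6top.png

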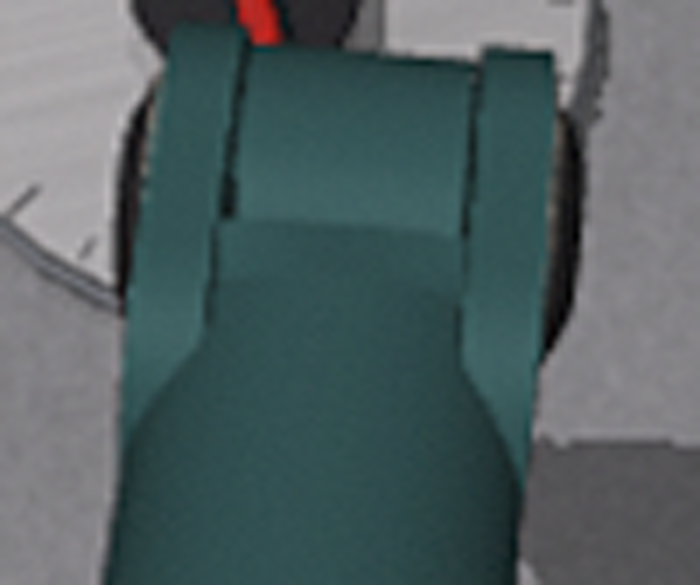

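```bash
cat >> h.py <<'E'
def coupler_T(s,th,piv=.0658,dy=0):
    R=s["tool_rot"];p=s["ee_pos"]
    up=R@np.array([0,np.sin(th),-np.cos(th)]);pv=p+R@np.array([0,dy,-.005])
    return pv-up*piv,up,R[:,0]
def overlay(c,s,ths,u0,v0,w,h,f,out,shift=(0,0),**k):
    im=cv2.resize(c["pixels"][v0:v0+h,u0:u0+w],None,fx=f,fy=f,interpolation=cv2.INTER_CUBIC);t=np.linspace(0,2*np.pi,60)
    for th,col in ths:
        o,up,ex=coupler_T(s,th,**k);ey=np.cross(up,ex)
        for hh,r in((0,.021),(.028,.021),(.075,.013)):
            pts=np.array([project(c,o+up*hh+r*(np.cos(a)*ex+np.sin(a)*ey)) for a in t])+shift
            cv2.polylines(im,[np.int32((pts-[u0,v0]+.5)*f)],True,col,1)
    cv2.imwrite(out,im)
E
python3 - <<'E'
from h import *;from workcell import state
s=state();c=pickle.load(open("side6.pkl","rb"))
for i,th in enumerate((.35,.45,.55)):
    overlay(c,s,[(th,(0,255,0))],245,150,45,50,6,f"pics/o{i}.png")
cv2.imwrite("pics/o.png",np.hstack([cv2.imread(f"pics/o{i}.png") for i in range(3)]))
E
```

```text
(no output)
```

View pics/o.png

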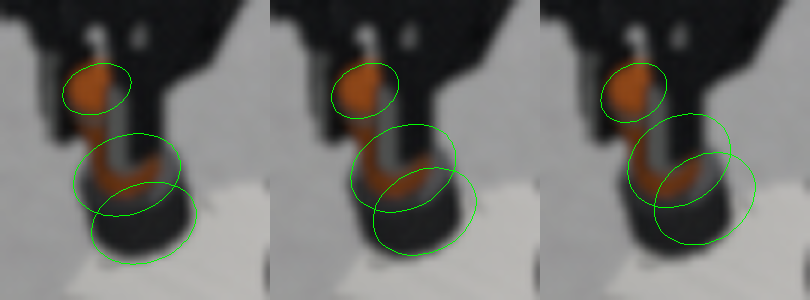

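Run:
```python
from h import *;from workcell import state
s=state();c=pickle.load(open("side6.pkl","rb"))
for i,th in enumerate((.22,.29,.36)):
    overlay(c,s,[(th,(0,255,0))],245,150,45,50,6,f"pics/o{i}.png",shift=(-.7,0))
cv2.imwrite("pics/o_b.png",np.hstack([cv2.imread(f"pics/o{i}.png") for i in range(3)]))
```

```text
(no output)
```

View pics/o_b.png

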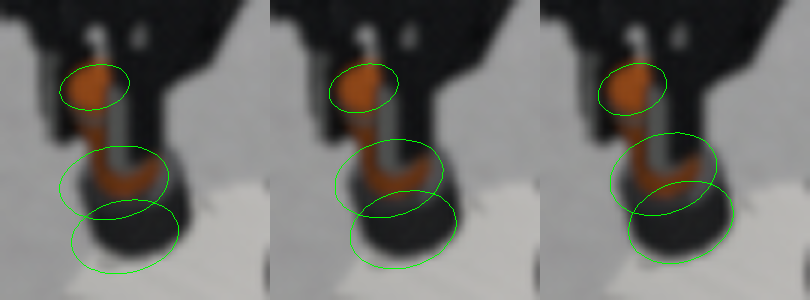

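Run:
```python
from h import *;from workcell import state
from scipy.optimize import minimize
s=state();c=pickle.load(open("side6.pkl","rb"));H=hsv(c);g=cv2.cvtColor(c["pixels"],cv2.COLOR_BGR2GRAY).astype(float)
print("calib shift",project(c,[.602,.0212,.115])-project(c,[.605,.024,.115]))
F=8;u0,v0,w,h=245,150,45,50
G=cv2.resize(g[v0:v0+h,u0:u0+w],None,fx=F,fy=F,interpolation=cv2.INTER_CUBIC)
Hb=cv2.resize(c["pixels"][v0:v0+h,u0:u0+w],None,fx=F,fy=F,interpolation=cv2.INTER_CUBIC);hh_=cv2.cvtColor(Hb,cv2.COLOR_BGR2HSV)
dark=(G<105)
orange=(np.abs(hh_[...,0].astype(int)-11)<7)&(hh_[...,1]>120)
obj=dark|orange
t=np.linspace(0,2*np.pi,60)
def model(th,su,sv):
    o,up,ex=coupler_T(s,th);ey=np.cross(up,ex);m=np.zeros(G.shape,np.uint8)
    def circ(a,r):return np.array([project(c,o+up*a+r*(np.cos(b)*ex+np.sin(b)*ey)) for b in t])+[su,sv]
    for (a,r),(b,q) in(((0,.021),(.028,.021)),((.028,.013),(.075,.013))):
        k=cv2.convexHull(np.float32((np.r_[circ(a,r),circ(b,q)]-[u0,v0]+.5)*F));cv2.fillConvexPoly(m,np.int32(k),1)
    top=np.zeros(G.shape,np.uint8);cv2.fillConvexPoly(top,np.int32((circ(.075,.013)-[u0,v0]+.5)*F),1)
    return m>0,top>0
# evaluate on: lower zone (below fingertips, crop y>185/6*8) full silhouette ; left of fingers for top
yy,xx=np.mgrid[:G.shape[0],:G.shape[1]]
low=yy>30.5*F
topzone=(yy<19*F)&(xx<18*F)
best=[]
for th in np.arange(.2,.56,.03):
    r=min(((np.sum((model(th,a,b)[0]^obj)&low)+ np.sum(((model(th,a,b)[0])^orange)&topzone&(xx<17*F))),a,b) for a in np.arange(-2.5,2.6,.5) for b in np.arange(-2.5,2.6,.5))
    print(th.round(2),r[0]/F/F,r[1:])
```

```text
calib shift [-0.2491557  0.8182312]
0.2 34.796875 (np.float64(2.0), np.float64(-2.5))
0.23 24.3125 (np.float64(1.5), np.float64(-2.5))
0.26 20.1875 (np.float64(1.0), np.float64(-2.5))
0.29 14.234375 (np.float64(0.5), np.float64(-2.0))
0.32 12.484375 (np.float64(0.0), np.float64(-1.5))
0.35 14.765625 (np.float64(0.0), np.float64(-1.0))
0.38 20.15625 (np.float64(-0.5), np.float64(-0.5))
0.41 25.609375 (np.float64(-1.0), np.float64(-0.5))
0.44 31.234375 (np.float64(-1.5), np.float64(0.0))
0.47 36.71875 (np.float64(-2.0), np.float64(0.5))
0.5 41.875 (np.float64(-2.5), np.float64(1.5))
0.53 47.9375 (np.float64(-2.5), np.float64(1.5))
0.56 56.140625 (np.float64(-2.5), np.float64(2.0))
```

The lean fits about 0.33 rad where 0.45 is needed, so I'll repeat the rim push a little deeper.

```bash
python3 -m pendant '{"offset":[[0,0,0],[0,0,0],[0,0,0],[0,0,0],[0,0,0],[0,0,0],[0,0,0],[0,0,0],[0,0,0],[0,0,0],[0,0,0],[0,0,0],[0,0,0],[0,0,0],[0,0,0]],"turn":[1,1,1,1,1,1,1,1,1,1,1,1,1,0.7,0]}'
python3 -c "
from h import *;st([.6045+.574*.180,.024-.819*.180,.24],-145)"
```

```text
time_s: 25.08
ee_pos: [0.4304, -0.0205, 0.2402]
tool_rot: [[-0.823, -0.568, -0.0], [-0.568, 0.823, -0.0], [0.0, 0.0, -1.0]]
ft_force: [0.0, 0.2, -1.4]
opening: 0.285
t 25.08 pos [ 0.4304 -0.0205  0.2402] xaz -145.41 z [-3.e-04 -0.e+00 -1.e+00] q [-1.13  0.13  1.19  2.1  -0.14  1.   -2.4 ] F [ 0.   0.2 -1.4] T [0.04 0.03 0.04] open 0.285
offset units [-6.8  -9.69  0.  ]
turn units -0.08
```

```bash
python3 -m pendant '{"offset":[[-0.68,-0.97,0],[-0.68,-0.97,0],[-0.68,-0.97,0],[-0.68,-0.97,0],[-0.68,-0.97,0],[-0.68,-0.97,0],[-0.68,-0.97,0],[-0.68,-0.97,0],[-0.68,-0.97,0],[-0.68,-0.97,0],[0,0,0.9],[0,0,0.9],[0,0,0.9],[0,0,0.9],[0,0,0.9],[0,0,0.9],[0,0,0.5],[0,0,0]],"turn":[-0.08,0,0,0,0,0,0,0,0,0,0,0,0,0,0,0,0,0]}'
python3 -c "
from h import *;st([.6045+.574*.141,.024-.819*.141,.09],-145)"
```

```text
time_s: 26.58
ee_pos: [0.7074, -0.1198, 0.0897]
tool_rot: [[-0.816, -0.578, -0.004], [-0.578, 0.816, 0.0], [0.003, 0.003, -1.0]]
ft_force: [-0.0, 0.7, -2.6]
opening: 0.288
t 26.58 pos [ 0.7074 -0.1198  0.0897] xaz -144.69 z [-4.3e-03  4.0e-04 -1.0e+00] q [-0.36  0.89  0.8   1.48 -0.69  1.07 -1.93] F [-0.   0.7 -2.6] T [ 0.05 -0.   -0.01] open 0.288
offset units [ 0.06  1.43 -0.01]
turn units 0.06
```

```bash
python3 -m pendant '{"offset":[[0.06,0.4,0],[0,0.4,0],[0,0.2,0],[0,0.1,0],[0,0.1,0],[0,0.1,0],[0,0.1,0],[0,0.06,0],[0,0,0]],"turn":[0,0,0,0,0,0,0,0,0]}'
python3 -c "
from h import *;st([.6045+.574*.141,.024-.819*.141,.09],-145)"
python3 -m pendant '{"offset":[[0,-0.5,0],[0,-1,0],[0,-0.4,-0.3],[0,0,-1],[0,0,-1],[0,0,-1],[0,0,0]],"turn":[0,0,0,0,0,0,0]}'
python3 -c "
from h import *;st([.45,-.015,.22],-76.3)"
```

```text
time_s: 27.33
ee_pos: [0.6876, -0.0927, 0.0943]
tool_rot: [[-0.817, -0.577, 0.003], [-0.577, 0.817, -0.002], [-0.002, -0.004, -1.0]]
ft_force: [4.7, -5.2, 2.4]
opening: 0.289
t 27.33 pos [ 0.6876 -0.0927  0.0943] xaz -144.77 z [ 0.0035 -0.0023 -1.    ] q [-0.42  0.85  0.81  1.56 -0.69  1.03 -1.95] F [ 4.7 -5.2  2.4] T [-1.32 -1.19  0.  ] open 0.289
offset units [0.04 0.09 0.17]
turn units 0.05
time_s: 27.92
ee_pos: [0.7155, -0.1314, 0.1809]
tool_rot: [[-0.817, -0.577, 0.006], [-0.577, 0.817, -0.002], [-0.004, -0.005, -1.0]]
ft_force: [0.7, -0.2, -1.7]
opening: 0.287
t 27.92 pos [ 0.7155 -0.1314  0.1809] xaz -144.75 z [ 0.0062 -0.0015 -1.    ] q [-0.36  0.81  0.86  1.41 -0.63  1.2  -1.96] F [ 0.7 -0.2 -1.7] T [ 0.05  0.07 -0.02] open 0.287
offset units [ 5.98  9.93 -1.64]
turn units -13.69
```

```bash
python3 -m pendant '{"offset":[[0,0,-0.85],[0,0,-0.85],[0.6,0.99,0],[0.6,0.99,0],[0.6,0.99,0],[0.6,0.99,0],[0.6,0.99,0],[0.6,0.99,0],[0.6,0.99,0],[0.6,0.99,0],[0.6,0.99,0],[0.6,0.99,0],[0,0,0],[0,0,0],[0,0,0],[0,0,0],[0,0,0],[0,0,0],[0,0,0]],"turn":[0,0,0,0,0,0,0,0,0,0,0,0,-1,-1,-1,-1,-1,-1,-1]}'
python3 -m pendant '{"offset":[[0,0,0],[0,0,0],[0,0,0],[0,0,0],[0,0,0],[0,0,0],[0,0,0],[0,0,0]],"turn":[-1,-1,-1,-1,-1,-1,-0.7,0]}'
cat > fit.py <<'E'
from h import *;from workcell import state,camera
import sys
def run(tag,cent=(0,0),off=None):
    st();s=state();c=camera("side");pickle.dump(c,open(f"side{tag}.pkl","wb"))
    o,up,ex=coupler_T(s,.4);pp=project(c,o+up*.04);F=8;w,h=45,50;u0,v0=int(pp[0]-w/2),int(pp[1]-h/2)
    B=cv2.resize(c["pixels"][v0:v0+h,u0:u0+w],None,fx=F,fy=F,interpolation=cv2.INTER_CUBIC);G=cv2.cvtColor(B,cv2.COLOR_BGR2GRAY);Q=cv2.cvtColor(B,cv2.COLOR_BGR2HSV)
    orange=(np.abs(Q[...,0].astype(int)-11)<7)&(Q[...,1]>120);obj=(G<105)|orange
    yy,xx=np.mgrid[:G.shape[0],:G.shape[1]];t=np.linspace(0,2*np.pi,60)
    def model(th,piv,dy,sh):
        o,up,ex=coupler_T(s,th,piv,dy);ey=np.cross(up,ex);m=np.zeros(G.shape,np.uint8)
        f=lambda a,r:np.array([project(c,o+up*a+r*(np.cos(b)*ex+np.sin(b)*ey)) for b in t])+sh
        for (a,r),(b,q) in(((0,.021),(.028,.021)),((.028,.013),(.075,.013))):
            cv2.fillConvexPoly(m,np.int32(cv2.convexHull(np.float32((np.r_[f(a,r),f(b,q)]-[u0,v0]+.5)*F))),1)
        return m>0
    tip=project(c,s["ee_pos"]+s["tool_rot"]@[0,0,.014])[1]-v0
    low=yy>(tip+3)*F;tz=(yy<(tip-9)*F)&(xx<(project(c,s["ee_pos"])[0]-u0-3.5)*F)
    print("zones",tip,low.sum()/F/F,tz.sum()/F/F)
    res=[]
    for th in np.arange(.28,.6,.02):
      for su in np.arange(-2,2.1,.5):
        for sv in np.arange(-3,2.1,.5):
          M=model(th,.0658,0,(su,sv));res.append((np.sum((M^obj)&low)/F/F+np.sum((M^orange)&tz)/F/F,th.round(2),su,sv))
    res.sort();print(res[:6])
    d={}
    for r in res:d.setdefault(r[1],r)
    print({k:round(v[0],1) for k,v in sorted(d.items())})
    b=res[0];M=model(b[1],.0658,0,b[2:]);k,_=cv2.findContours(M.astype(np.uint8),0,1);cv2.drawContours(B,k,-1,(0,255,0),1);B[tz&((xx+yy)%9==0)]=(255,0,0)
    cv2.imwrite(f"pics/fit{tag}.png",np.hstack([B,cv2.resize(c["pixels"][v0:v0+h+20,u0-5:u0+w+30],None,fx=5.5,fy=400/70,interpolation=cv2.INTER_CUBIC)[:B.shape[0]]]))
if __name__=="__main__":run(sys.argv[1])
E
python3 fit.py 7
```

```text
time_s: 29.5
ee_pos: [0.4485, -0.0149, 0.218]
tool_rot: [[-0.334, -0.943, 0.0], [-0.943, 0.334, 0.0], [-0.001, -0.0, -1.0]]
ft_force: [0.3, -0.1, -2.6]
opening: 0.282
time_s: 30.17
ee_pos: [0.4485, -0.015, 0.218]
tool_rot: [[0.24, -0.971, 0.0], [-0.971, -0.24, 0.0], [-0.0, -0.001, -1.0]]
ft_force: [-0.3, -0.4, -3.1]
opening: 0.284
t 30.17 pos [ 0.4485 -0.015   0.218 ] xaz -76.08 z [ 4.e-04  4.e-04 -1.e+00] q [-0.85  0.18  0.9   2.08 -0.18  0.95 -1.18] F [-0.3 -0.4 -3.1] T [-0.04  0.04 -0.03] open 0.284
zones 25.45424926598389 967.5 274.3125
[(np.float64(34.0), np.float64(0.36), np.float64(1.0), np.float64(-2.0)), (np.float64(34.015625), np.float64(0.36), np.float64(0.5), np.float64(-2.0)), (np.float64(34.28125), np.float64(0.42), np.float64(0.0), np.float64(-1.0)), (np.float64(34.59375), np.float64(0.38), np.float64(0.5), np.float64(-2.0)), (np.float64(35.125), np.float64(0.4), np.float64(0.5), np.float64(-1.5)), (np.float64(35.25), np.float64(0.34), np.float64(1.0), np.float64(-2.5))]
{np.float64(0.28): np.float64(38.3), np.float64(0.3): np.float64(38.3), np.float64(0.32): np.float64(36.4), np.float64(0.34): np.float64(35.2), np.float64(0.36): np.float64(34.0), np.float64(0.38): np.float64(34.6), np.float64(0.4): np.float64(35.1), np.float64(0.42): np.float64(34.3), np.float64(0.44): np.float64(38.6), np.float64(0.46): np.float64(37.2), np.float64(0.48): np.float64(38.3), np.float64(0.5): np.float64(42.0), np.float64(0.52): np.float64(42.2), np.float64(0.54): np.float64(42.9), np.float64(0.56): np.float64(44.7), np.float64(0.58): np.float64(46.9)}
```

View pics/fit7.png

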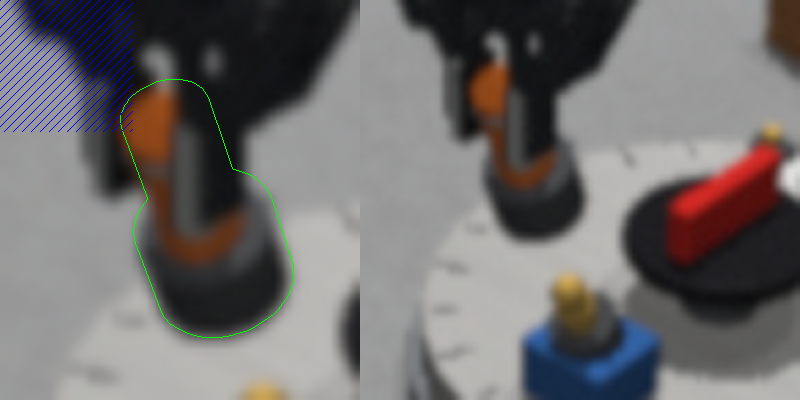

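```bash
python3 -c "
from h import *;st([.4605,-.0113,.180],-76.3)"
python3 -m pendant '{"offset":[[-0.02,-0.5,0.75],[0,0,0.75],[0,0,0],[0,0,0]],"turn":[0.05,0,0,0]}'
cat > look.py <<'E'
from h import *;from workcell import state,camera
import sys
tag,th,piv,su,sv=sys.argv[1],*map(float,sys.argv[2:6])
st([.4605,-.0113,.180]);s=state();c=camera("side");pickle.dump(c,open(f"side{tag}.pkl","wb"))
o,up,ex=coupler_T(s,th,piv);ey=np.cross(up,ex);pp=project(c,o);u0,v0=int(pp[0]-35),int(pp[1]-40);F=8
B=cv2.resize(c["pixels"][v0:v0+65,u0:u0+75],None,fx=F,fy=F,interpolation=cv2.INTER_CUBIC);A=B.copy()
t=np.linspace(0,2*np.pi,60)
for hh,r,col in((0,.021,(0,255,0)),(.028,.021,(0,255,0)),(.075,.013,(0,255,0)),(0,.011,(255,255,0))):
    q=np.array([project(c,o+up*hh+r*(np.cos(a)*ex+np.sin(a)*ey)) for a in t])+[su,sv];cv2.polylines(B,[np.int32((q-[u0,v0]+.5)*F)],True,col,1)
q=np.array([project(c,o+up*a)+[su,sv] for a in(-.05,.075)]);cv2.line(B,*[tuple(int(z) for z in (x-[u0,v0]+.5)*F) for x in q],(255,0,255),1)
print("crop origin",u0,v0);cv2.imwrite(f"pics/look{tag}.png",B)
E
python3 look.py 8 .4 .061 -.25 .8
```

```text
t 30.22 pos [ 0.4484 -0.015   0.218 ] xaz -76.33 z [ 3.e-04  4.e-04 -1.e+00] q [-0.85  0.18  0.9   2.08 -0.18  0.95 -1.18] F [ 1.2 -0.5 -3. ] T [ 0.    0.05 -0.01] open 0.287
offset units [-0.03 -0.5   1.52]
turn units -0.01
time_s: 30.55
ee_pos: [0.46, -0.0119, 0.1802]
tool_rot: [[0.231, -0.973, -0.002], [-0.973, -0.231, -0.001], [0.001, 0.002, -1.0]]
ft_force: [0.2, 0.5, -2.0]
opening: 0.284
t 30.55 pos [ 0.46   -0.0119  0.1802] xaz -76.64 z [-0.0017 -0.0013 -1.    ] q [-0.79  0.29  0.87  2.09 -0.28  0.88 -1.1 ] F [ 0.2  0.5 -2. ] T [-0.06  0.06 -0.01] open 0.284
offset units [-0.02 -0.02  0.01]
crop origin 241 159
```

View pics/look8.png

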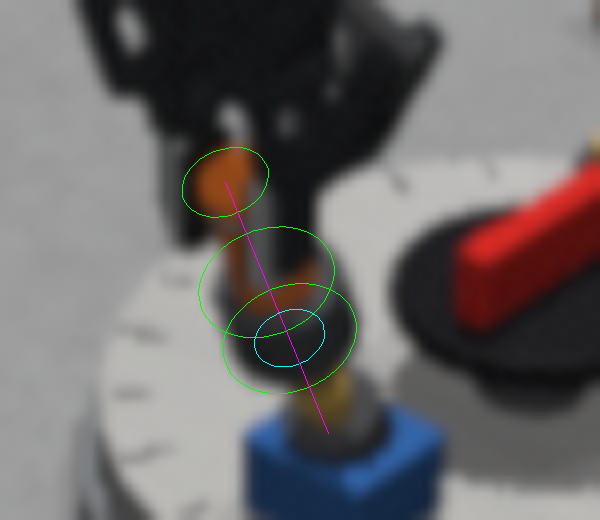

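```bash
cat > ov.py <<'E'
from h import *;from workcell import state
import sys
def panel(tag,combos,out,s=None,F=8):
    s=s or state();c=pickle.load(open(f"side{tag}.pkl","rb"));im=[]
    o,up,ex=coupler_T(s,.4,.061);pp=project(c,o+up*.03);u0,v0=int(pp[0]-16),int(pp[1]-22);t=np.linspace(0,2*np.pi,60)
    for th,piv,dy,su,sv in combos:
        P=c["pixels"][v0:v0+46,u0:u0+33];P=np.clip(P.astype(float)*1.6,0,255).astype(np.uint8)
        B=cv2.resize(P,None,fx=F,fy=F,interpolation=cv2.INTER_CUBIC)
        o,up,ex=coupler_T(s,th,piv,dy);ey=np.cross(up,ex)
        for hh,r in((0,.021),(.028,.021),(.028,.013),(.075,.013)):
            q=np.array([project(c,o+up*hh+r*(np.cos(a)*ex+np.sin(a)*ey)) for a in t])+[su,sv];cv2.polylines(B,[np.int32((q-[u0,v0]+.5)*F)],True,(0,255,0),1)
        im.append(B)
    cv2.imwrite(out,np.hstack(im))
E
python3 -c "
from ov import *
panel('8',[(.33,.061,0,0,.5),(.39,.061,0,0,.5),(.45,.061,0,0,.5)],'pics/ov8.png')"
```

```text
(no output)
```

View pics/ov8.png

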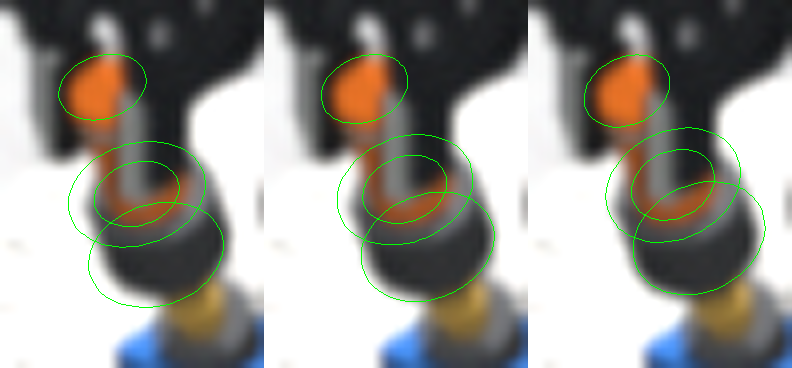

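The overlay still suggests about 0.36 rad, so I'll push once more at the rim, about 5 mm deeper. There is time for it.

```bash
python3 -m pendant '{"offset":[[0,0.5,-0.9],[0,0.5,-0.9],[0,0,-0.5],[0,0,0],[0,0,0],[0,0,0],[0,0,0],[0,0,0],[0,0,0],[0,0,0],[0,0,0],[0,0,0],[0,0,0],[0,0,0],[0,0,0],[0,0,0],[0,0,0],[0,0,0]],"turn":[0,0,0,1,1,1,1,1,1,1,1,1,1,1,1,1,0.7,0]}'
python3 -c "
from h import *;st([.6045+.574*.180,.024-.819*.180,.24],-145)"
```

```text
time_s: 32.1
ee_pos: [0.4364, -0.0173, 0.2387]
tool_rot: [[-0.821, -0.57, 0.001], [-0.57, 0.821, 0.001], [-0.001, 0.0, -1.0]]
ft_force: [0.1, 0.0, -2.4]
opening: 0.283
t 32.1 pos [ 0.4364 -0.0173  0.2387] xaz -145.23 z [ 0.001  0.001 -1.   ] q [-1.05  0.14  1.11  2.09 -0.15  0.99 -2.4 ] F [ 0.1  0.  -2.4] T [0.02 0.   0.01] open 0.283
offset units [-6.5  -9.68 -0.04]
turn units -0.05
```

```bash
python3 -m pendant '{"offset":[[-0.65,-0.97,0],[-0.65,-0.97,0],[-0.65,-0.97,0],[-0.65,-0.97,0],[-0.65,-0.97,0],[-0.65,-0.97,0],[-0.65,-0.97,0],[-0.65,-0.97,0],[-0.65,-0.97,0],[-0.65,-0.97,0],[0,0,0.9],[0,0,0.9],[0,0,0.9],[0,0,0.9],[0,0,0.9],[0,0,0.9],[0,0,0.6],[0,0,0]],"turn":[0,0,0,0,0,0,0,0,0,0,0,0,0,0,0,0,0,0]}'
python3 -c "
from h import *;st([.6045+.574*.136,.024-.819*.136,.09],-145)"
python3 -m pendant '{"offset":[[0,0.5,0],[0,0.5,0],[0,0.2,0],[0,0.1,0],[0,0.1,0],[0,0.1,0],[0,0.1,0],[0,0.1,0],[0,0,0]],"turn":[0,0,0,0,0,0,0,0,0]}'
python3 -c "
from h import *;st([.6045+.574*.136,.024-.819*.136,.09],-145)"
```

```text
time_s: 33.6
ee_pos: [0.7073, -0.1218, 0.0854]
tool_rot: [[-0.818, -0.575, -0.004], [-0.575, 0.818, 0.001], [0.003, 0.002, -1.0]]
ft_force: [-0.8, -0.5, -3.0]
opening: 0.282
t 33.6 pos [ 0.7073 -0.1218  0.0854] xaz -144.9 z [-3.6e-03  5.0e-04 -1.0e+00] q [-0.34  0.89  0.77  1.48 -0.67  1.05 -1.94] F [-0.8 -0.5 -3. ] T [0.04 0.05 0.  ] open 0.282
offset units [ 0.02  1.7  -0.18]
turn units 0.02
time_s: 34.35
ee_pos: [0.6855, -0.0899, 0.0897]
tool_rot: [[-0.82, -0.573, 0.004], [-0.573, 0.82, -0.003], [-0.001, -0.005, -1.0]]
ft_force: [5.6, -6.8, 1.4]
opening: 0.287
t 34.35 pos [ 0.6855 -0.0899  0.0897] xaz -145.04 z [ 0.004  -0.0032 -1.    ] q [-0.41  0.84  0.78  1.57 -0.67  1.01 -1.97] F [ 5.6 -6.8  1.4] T [-1.83 -1.42  0.03] open 0.287
offset units [ 0.04  0.15 -0.01]
turn units -0.01
```

```bash
python3 -m pendant '{"offset":[[0,-0.5,0],[0,-1,0],[0,-0.4,-0.3],[0,0,-1],[0,0,-1],[0,0,-1],[0,0,-0.95],[0,0,-0.95],[0,0,-0.5],[0,0,0]],"turn":[0,0,0,0,0,0,0,0,0,0]}'
python3 -c "
from h import *;st([.45,-.015,.218],-76.3)"
```

```text
time_s: 35.18
ee_pos: [0.7123, -0.1275, 0.2338]
tool_rot: [[-0.819, -0.574, 0.004], [-0.574, 0.819, -0.001], [-0.003, -0.003, -1.0]]
ft_force: [1.0, -0.1, -3.3]
opening: 0.286
t 35.18 pos [ 0.7123 -0.1275  0.2338] xaz -145.0 z [ 4.2e-03 -9.0e-04 -1.0e+00] q [-0.37  0.75  0.86  1.37 -0.57  1.27 -2.01] F [ 1.  -0.1 -3.3] T [ 0.03 -0.   -0.01] open 0.286
offset units [6.01 9.71 0.58]
turn units -13.74
```

```bash
python3 -m pendant '{"offset":[[0.6,0.97,0],[0.6,0.97,0],[0.6,0.97,0],[0.6,0.97,0],[0.6,0.97,0],[0.6,0.97,0],[0.6,0.97,0],[0.6,0.97,0],[0.6,0.97,0],[0.6,0.97,0],[0,0,0.5],[0,0,0],[0,0,0],[0,0,0],[0,0,0],[0,0,0],[0,0,0],[0,0,0]],"turn":[0,0,0,0,0,0,0,0,0,0,-1,-1,-1,-1,-1,-1,-1,-1]}'
python3 -m pendant '{"offset":[[0,0,0],[0,0,0],[0,0,0],[0,0,0],[0,0,0],[0,0,0],[0,0,0]],"turn":[-1,-1,-1,-1,-1,-0.75,0]}'
python3 fit.py 9
python3 -c "
from ov import *
panel('9',[(.38,.061,0,0,0),(.45,.061,0,0,0),(.52,.061,0,0,0)],'pics/ov9.png')"
```

```text
time_s: 36.68
ee_pos: [0.4488, -0.0141, 0.2171]
tool_rot: [[-0.254, -0.967, -0.001], [-0.967, 0.254, -0.001], [0.001, 0.001, -1.0]]
ft_force: [-0.0, 0.7, -1.6]
opening: 0.284
time_s: 37.27
ee_pos: [0.4488, -0.0142, 0.2172]
tool_rot: [[0.241, -0.97, -0.001], [-0.97, -0.241, -0.0], [0.0, 0.001, -1.0]]
ft_force: [0.6, 0.0, -2.5]
opening: 0.29
t 37.27 pos [ 0.4488 -0.0142  0.2172] xaz -76.05 z [-1.e-03 -4.e-04 -1.e+00] q [-0.82  0.18  0.87  2.08 -0.17  0.95 -1.19] F [ 0.6  0.  -2.5] T [ 0.01  0.03 -0.04] open 0.29
zones 25.560881264996453 961.875 276.390625
[(np.float64(32.34375), np.float64(0.44), np.float64(0.5), np.float64(-1.5)), (np.float64(32.890625), np.float64(0.42), np.float64(0.5), np.float64(-2.0)), (np.float64(33.84375), np.float64(0.4), np.float64(1.0), np.float64(-2.5)), (np.float64(33.875), np.float64(0.42), np.float64(1.0), np.float64(-2.0)), (np.float64(34.171875), np.float64(0.48), np.float64(0.0), np.float64(-1.0)), (np.float64(34.21875), np.float64(0.44), np.float64(0.5), np.float64(-2.0))]
{np.float64(0.28): np.float64(56.2), np.float64(0.3): np.float64(47.5), np.float64(0.32): np.float64(42.3), np.float64(0.34): np.float64(37.2), np.float64(0.36): np.float64(35.6), np.float64(0.38): np.float64(34.5), np.float64(0.4): np.float64(33.8), np.float64(0.42): np.float64(32.9), np.float64(0.44): np.float64(32.3), np.float64(0.46): np.float64(34.6), np.float64(0.48): np.float64(34.2), np.float64(0.5): np.float64(35.6), np.float64(0.52): np.float64(38.6), np.float64(0.54): np.float64(38.6), np.float64(0.56): np.float64(39.7), np.float64(0.58): np.float64(40.3)}
```

View pics/ov9.png

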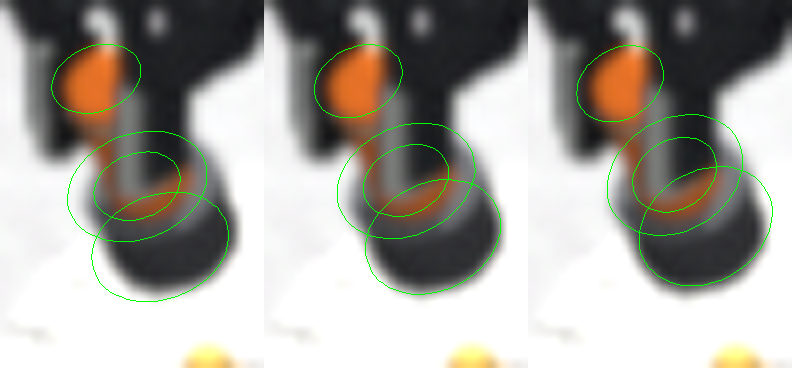

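View pics/fit9.png

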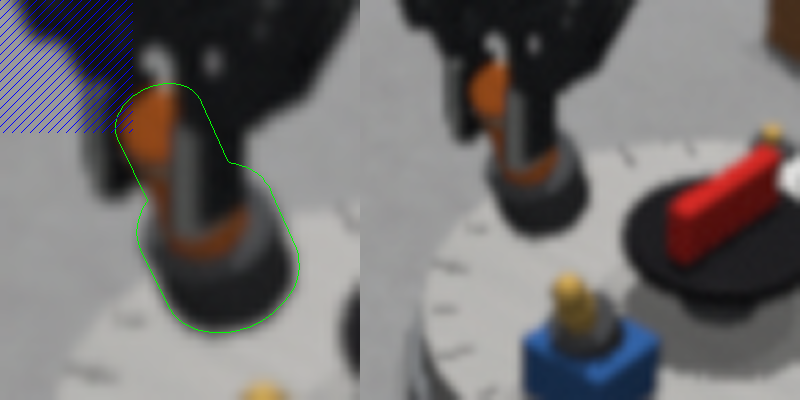

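```bash
python3 -c "
from h import *;st([.4592,-.0120,.1794],-76.3)"
python3 -m pendant '{"offset":[[0,-0.43,0.75],[0,0,0.76],[0,0,0],[0,0,0]],"turn":[0.05,0,0,0]}'
python3 look.py 10 .44 .061 0.3 .5
```

```text
t 37.32 pos [ 0.4489 -0.0142  0.2173] xaz -76.31 z [-8.e-04 -4.e-04 -1.e+00] q [-0.82  0.18  0.87  2.08 -0.17  0.95 -1.19] F [-0.2 -0.2 -2.5] T [0.   0.03 0.03] open 0.29
offset units [ 0.01 -0.42  1.51]
turn units -0.0
time_s: 37.65
ee_pos: [0.4591, -0.012, 0.1797]
tool_rot: [[0.231, -0.973, -0.002], [-0.973, -0.231, -0.002], [0.001, 0.003, -1.0]]
ft_force: [0.0, -0.6, -1.7]
opening: 0.284
t 37.65 pos [ 0.4591 -0.012   0.1797] xaz -76.63 z [-0.0022 -0.0015 -1.    ] q [-0.76  0.28  0.84  2.1  -0.27  0.88 -1.11] F [ 0.  -0.6 -1.7] T [-0.    0.01 -0.01] open 0.284
offset units [-0.01 -0.06 -0.01]
crop origin 242 159
```

View pics/look10.png

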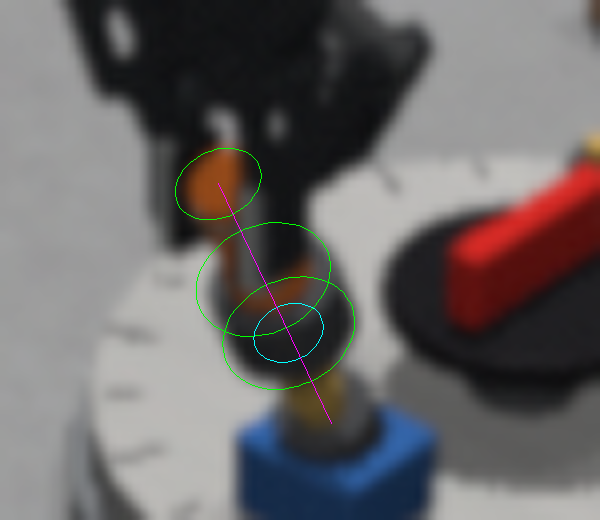

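```bash
python3 -m pendant '{"offset":[[0,-0.17,0.36],[0,-0.087,0.18],[0,-0.087,0.18],[0,0,0]],"turn":[0,0,0,0]}'
python3 look.py 11 .44 .061 0.3 .5
python3 -m pendant '{"offset":[[0,-0.087,0.18],[0,0,0]],"turn":[0,0]}'
python3 look.py 12 .44 .061 0.3 .5
```

```text
time_s: 38.03
ee_pos: [0.4679, -0.0094, 0.1618]
tool_rot: [[0.234, -0.972, -0.001], [-0.972, -0.234, -0.0], [0.0, 0.001, -1.0]]
ft_force: [-1.2, 0.3, -4.2]
opening: 0.286
t 38.03 pos [ 0.4679 -0.0094  0.1618] xaz -76.5 z [-9.e-04 -3.e-04 -1.e+00] q [-0.73  0.33  0.81  2.09 -0.32  0.84 -1.07] F [-1.2  0.3 -4.2] T [0.01 0.48 0.04] open 0.286
offset units [ 0.    0.31 -0.73]
crop origin 244 163
time_s: 38.25
ee_pos: [0.4701, -0.0089, 0.1572]
tool_rot: [[0.234, -0.972, -0.001], [-0.972, -0.234, -0.0], [-0.0, 0.001, -1.0]]
ft_force: [-1.8, -0.3, -6.1]
opening: 0.287
t 38.25 pos [ 0.4701 -0.0089  0.1572] xaz -76.48 z [-6.e-04 -1.e-04 -1.e+00] q [-0.72  0.34  0.8   2.09 -0.33  0.84 -1.06] F [-1.8 -0.3 -6.1] T [0.02 0.73 0.03] open 0.287
offset units [ 0.    0.4  -0.91]
crop origin 245 165
```

View pics/look12.png

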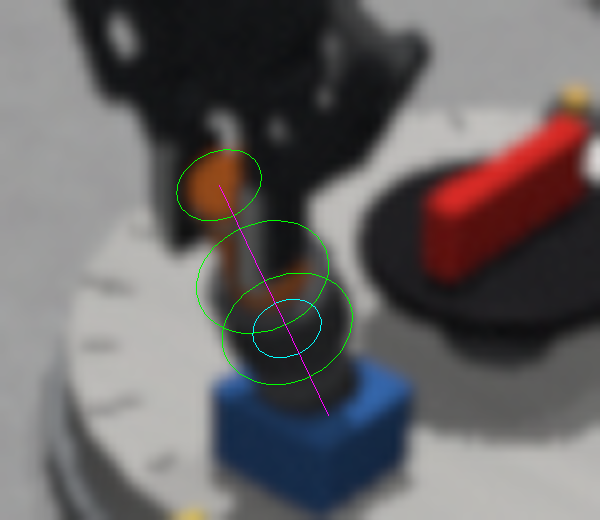

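```bash
python3 -m pendant '{"offset":[[0,0,0],[0,0,0]],"turn":[0,0]}'; python3 -c "
from h import *;st()"
python3 -m pendant '{"offset":[[0,-0.087,0.18],[0,0,0]],"turn":[0,0]}'; python3 -c "
from h import *;st()"
```

```text
time_s: 38.47
ee_pos: [0.4701, -0.009, 0.1576]
tool_rot: [[0.234, -0.972, -0.0], [-0.972, -0.234, -0.0], [0.0, 0.0, -1.0]]
ft_force: [-2.5, -0.1, -5.9]
opening: 0.285
t 38.47 pos [ 0.4701 -0.009   0.1576] xaz -76.49 z [-3.e-04 -1.e-04 -1.e+00] q [-0.72  0.34  0.8   2.09 -0.33  0.84 -1.06] F [-2.5 -0.1 -5.9] T [-0.04  0.9   0.  ] open 0.285
time_s: 38.63
ee_pos: [0.4722, -0.0086, 0.1529]
tool_rot: [[0.234, -0.972, -0.001], [-0.972, -0.234, -0.0], [0.0, 0.001, -1.0]]
ft_force: [-7.6, -0.0, 3.5]
opening: 0.287
t 38.63 pos [ 0.4722 -0.0086  0.1529] xaz -76.49 z [-7.e-04 -2.e-04 -1.e+00] q [-0.72  0.35  0.79  2.09 -0.34  0.83 -1.06] F [-7.6 -0.   3.5] T [-0.04  1.71  0.07] open 0.287
```

```bash
python3 -m pendant '{"offset":[[0,0.07,0.03],[0,0,0]],"turn":[0,0]}'; python3 -c "
from h import *;st()"
python3 look.py 13 .44 .061 0.3 .5
```

```text
time_s: 38.8
ee_pos: [0.4713, -0.0089, 0.1529]
tool_rot: [[0.234, -0.972, 0.002], [-0.972, -0.234, 0.0], [0.0, -0.002, -1.0]]
ft_force: [-3.4, 0.8, 6.2]
opening: 0.286
t 38.8 pos [ 0.4713 -0.0089  0.1529] xaz -76.49 z [ 1.5e-03  3.0e-04 -1.0e+00] q [-0.72  0.35  0.79  2.09 -0.34  0.83 -1.06] F [-3.4  0.8  6.2] T [0.16 0.85 0.01] open 0.286
t 38.8 pos [ 0.4713 -0.0089  0.1529] xaz -76.49 z [ 1.5e-03  3.0e-04 -1.0e+00] q [-0.72  0.35  0.79  2.09 -0.34  0.83 -1.06] F [-3.4  0.8  6.2] T [0.16 0.85 0.01] open 0.286
offset units [-0.01  0.44 -1.09]
crop origin 245 166
```

View pics/look13.png

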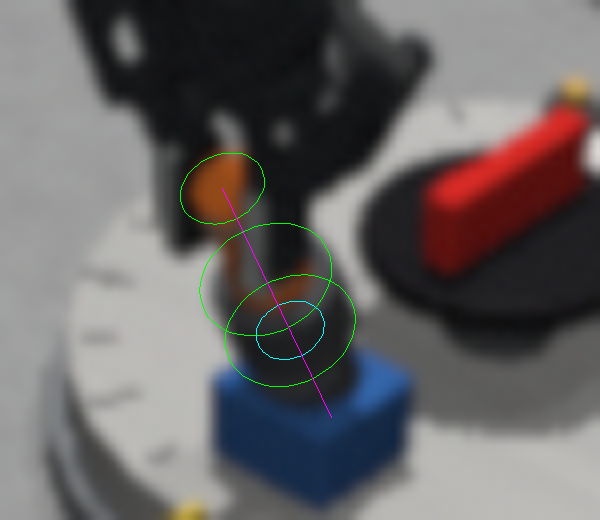

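```bash
python3 -m pendant '{"offset":[[0,-0.07,0.144],[0,0,0]],"turn":[0,0]}'; python3 -c "
from h import *;st()"
python3 -m pendant '{"offset":[[0,-0.07,0.144],[0,0,0]],"turn":[0,0]}'; python3 -c "
from h import *;st()"
```

```text
time_s: 39.02
ee_pos: [0.473, -0.0085, 0.149]
tool_rot: [[0.234, -0.972, 0.001], [-0.972, -0.234, -0.0], [0.0, -0.001, -1.0]]
ft_force: [-1.8, 1.3, 3.1]
opening: 0.288
t 39.02 pos [ 0.473  -0.0085  0.149 ] xaz -76.48 z [ 0.0013 -0.     -1.    ] q [-0.71  0.36  0.79  2.09 -0.35  0.82 -1.05] F [-1.8  1.3  3.1] T [0.24 0.46 0.  ] open 0.288
time_s: 39.18
ee_pos: [0.4747, -0.0081, 0.1452]
tool_rot: [[0.234, -0.972, 0.001], [-0.972, -0.234, -0.0], [0.0, -0.001, -1.0]]
ft_force: [-2.6, 1.2, 5.9]
opening: 0.287
t 39.18 pos [ 0.4747 -0.0081  0.1452] xaz -76.48 z [ 9.e-04 -1.e-04 -1.e+00] q [-0.7   0.37  0.78  2.09 -0.36  0.81 -1.04] F [-2.6  1.2  5.9] T [0.33 0.48 0.02] open 0.287
```

```bash
python3 look.py 14 .44 .061 0.3 .5
python3 - <<'E'
from h import *
c=pickle.load(open("side14.pkl","rb"));H=hsv(c);W=cloud(c);V=H[...,2];m0=(np.hypot(W[...,0]-.604,W[...,1]-.022)<.06)
red=m0&((H[...,0]<6)|(H[...,0]>174))&(H[...,1]>150)&(W[...,2]>.08)
tf=red&(V>np.percentile(V[red],95)*.75);xy=ray(c,np.argwhere(tf)[:,::-1],.115)[:,:2]
u,q,vt=np.linalg.svd(xy-xy.mean(0));print("bar",len(xy),xy.mean(0),np.degrees(np.arctan2(vt[0][1],vt[0][0]))%180+180)
P=np.clip(c["pixels"][175:235,250:325].astype(float)*1.8,0,255).astype(np.uint8)
cv2.imwrite("pics/z14.png",cv2.resize(P,None,fx=10,fy=10,interpolation=cv2.INTER_CUBIC))
E
```

```text
t 39.18 pos [ 0.4747 -0.0081  0.1452] xaz -76.48 z [ 9.e-04 -1.e-04 -1.e+00] q [-0.7   0.37  0.78  2.09 -0.36  0.81 -1.04] F [-2.6  1.2  5.9] T [0.33 0.48 0.02] open 0.287
offset units [-0.01  0.58 -1.39]
crop origin 246 168
bar 61 [0.60155163 0.02101866] 193.0713127685977
```

View pics/z14.png

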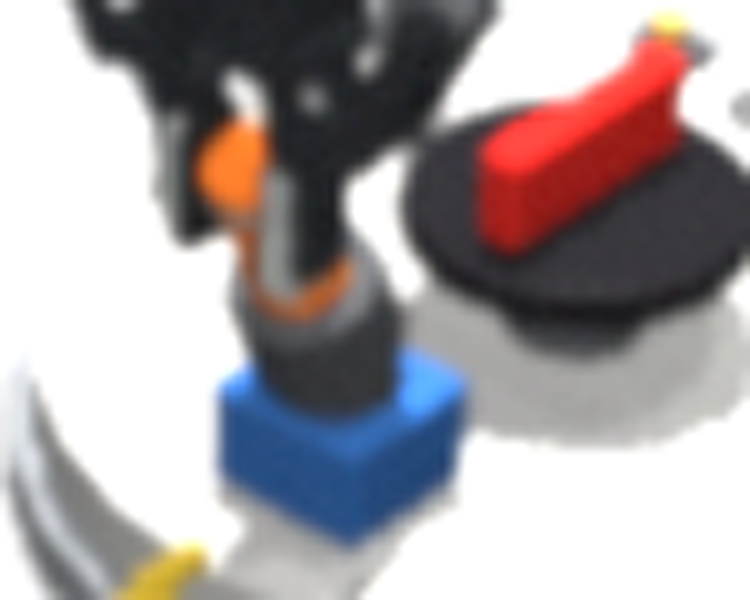

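View pics/look14.png

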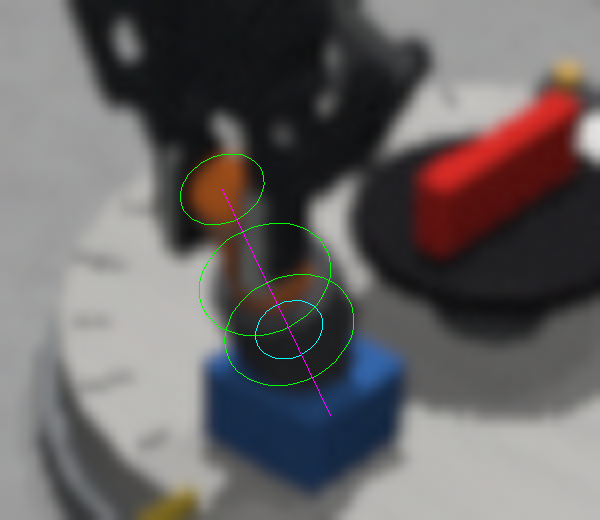

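```bash
python3 -m pendant '{"offset":[[0,-0.03,0.06],[0,0,0],[0,0,0],[0,0,0]],"turn":[0,0,0,0]}'; python3 -c "
from h import *;st()"; python3 -m pendant '{"offset":[[0,0,0],[0,0,0],[0,0,0],[0,0,0],[0,0,0],[0,0,0]],"turn":[0,0,0,0,0,0]}';python3 look.py 15 .44 .061 0.3 .5;  python3 -c "
from ov import *
panel('15',[(.38,.061,0,.5,.5),(.45,.061,0,.5,.5),(.52,.061,0,.5,.5)],'pics/ov15.png')"
```

```text
time_s: 39.57
ee_pos: [0.475, -0.0083, 0.1446]
tool_rot: [[0.233, -0.972, 0.0], [-0.972, -0.233, 0.001], [-0.001, -0.0, -1.0]]
ft_force: [-16.6, -0.9, 34.3]
opening: 0.288
t 39.57 pos [ 0.475  -0.0083  0.1446] xaz -76.52 z [ 2.e-04  7.e-04 -1.e+00] q [-0.7   0.37  0.78  2.09 -0.36  0.82 -1.04] F [-16.6  -0.9  34.3] T [-0.09  3.27  0.1 ] open 0.288
time_s: 40.07
ee_pos: [0.475, -0.0084, 0.1446]
tool_rot: [[0.233, -0.972, 0.0], [-0.972, -0.233, 0.001], [-0.001, -0.0, -1.0]]
ft_force: [-16.3, -1.5, 34.7]
opening: 0.285
t 40.07 pos [ 0.475  -0.0084  0.1446] xaz -76.52 z [ 3.e-04  7.e-04 -1.e+00] q [-0.7   0.37  0.78  2.09 -0.36  0.81 -1.04] F [-16.3  -1.5  34.7] T [-0.12  3.2   0.1 ] open 0.285
offset units [-0.02  0.59 -1.41]
crop origin 246 168
```

View pics/ov15.png

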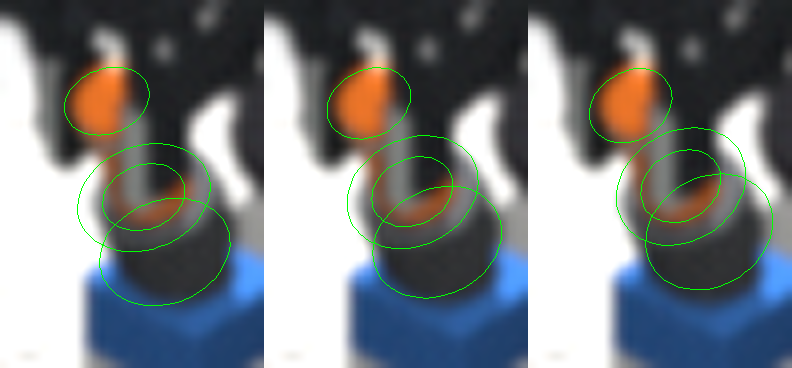

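Force rose steeply, directed along the nipple: it is snapped through and at its stop. I'll ease off slightly and hold.

```bash
python3 -m pendant '{"offset":[[0,0.013,-0.027],[0,0,0],[0,0,0],[0,0,0],[0,0,0],[0,0,0]],"turn":[0,0,0,0,0,0]}'; python3 -c "
from h import *;st()"
python3 - <<'E'
from h import *;from workcell import camera
for n in("side","top"):
    c=camera(n);H=hsv(c);W=cloud(c);V=H[...,2];m0=(np.hypot(W[...,0]-.604,W[...,1]-.022)<.06)
    red=m0&((H[...,0]<6)|(H[...,0]>174))&(H[...,1]>150)&(W[...,2]>.08)
    if red.sum()>40:
        tf=red&(V>np.percentile(V[red],95)*.75);xy=ray(c,np.argwhere(tf)[:,::-1],.115)[:,:2]
        u,q,vt=np.linalg.svd(xy-xy.mean(0));print(n,"bar",len(xy),np.degrees(np.arctan2(vt[0][1],vt[0][0]))%180+180)
    cv2.imwrite(f"pics/end{n}.png",c["pixels"])
E
```

```text
time_s: 40.62
ee_pos: [0.475, -0.0082, 0.1449]
tool_rot: [[0.233, -0.972, 0.001], [-0.972, -0.233, 0.0], [0.0, -0.001, -1.0]]
ft_force: [-7.7, -0.4, 17.5]
opening: 0.287
t 40.62 pos [ 0.475  -0.0082  0.1449] xaz -76.5 z [ 9.e-04  2.e-04 -1.e+00] q [-0.7   0.37  0.78  2.09 -0.36  0.81 -1.04] F [-7.7 -0.4 17.5] T [-0.06  1.59  0.04] open 0.287
side bar 62 193.21742263837473
```

View pics/endside.png

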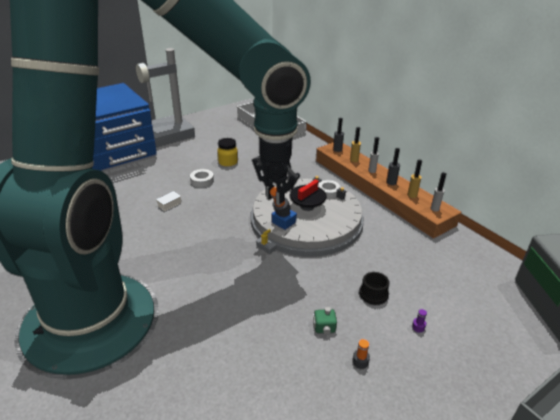

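The coupler at side (275,195) is held on the nipple with about 21 N along its axis. The handle bar still reads 193.2°, and the bystanders at (375,287), (325,320), (420,320), (362,352), (228,152), (202,178) and (169,201) stand where they were. I'm handing in now.

```bash
python3 -c "
from workcell import robot,state
print(robot.close_job()); print(state()['time_s'])"
```

```text
the job is handed in; nothing more can be done
None
the job is handed in; nothing more can be done
```

The job is handed in at about 41 s. The turntable is at the pointer, and the large orange coupler is snapped onto the nipple and still gripped and pressed. No verdict was reported.

- **Turntable:** I turned it about 121° anticlockwise in one grip. At the end the handle bar read 193.2° in the side camera, and the pointer measured about 193.5°, with an uncertainty of roughly ±0.7°. The bar read 192.8 to 193.2° in that camera throughout, so it did not shift noticeably. One top-camera reading of 194.2° came from a partly hidden bar.
- **Coupler lean:** The tool can only point straight down, so I leaned the coupler in the jaws by pushing its socket against the turntable rim. The first push gave about 0.33 rad and the second about 0.36, so I pushed a third time. The last image fit gave about 0.44 rad, where 0.45 was needed, with an uncertainty of about ±0.04.
- **Press:** The force along the nipple rose to about 9 N, dropped to about 6 N, then climbed steeply to about 40 N, so it snapped through to its stop. I eased off to about 21 N along the nipple axis and held it there.
- **Disagreement:** My estimated position of the coupler's bore end was about 6 mm above the pressed nipple position I worked out from the images. The force pattern and the last picture, with the socket close against the boss, both support full depth.
- **Bystanders:** All of them looked unmoved in the final picture.

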